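# Make up two faience painting kits

### The job

Make up the two painting kits for tomorrow's faience class. Into the blue box go the unglazed jug and the blue colour jar; into the brown box go the unglazed waisted pot, the yellow jar and the green jar: each upright in a foam cutout of its own size (the two jars in the brown box either way round) and pressed fully home. Leave the spare red jar, the brush pot and the finished lidded jar standing where they are.

Things in the scene. Friction and masses are not known exactly. Their poses are not given: they have to be found in the camera images.
- blue_box: Blue carton 204 x 119 mm, fixed. Charcoal foam, top at 34 mm, two round cutouts 28 mm deep, pale floors 6 mm above the table; in each four sprung foam tabs lead in by sloped faces (up to 9 mm off-centre) and grip what is pushed home with 3 to 12 N. Origin: centre of underside, x along it, z up. On its centre line: large one (jug; mouth 70 mm wide) at x = +45 mm, small one (jar; mouth 56 mm) at x = -45 mm.
- brown_box: Brown carton 264 x 119 mm, fixed. Charcoal foam, top at 34 mm, three round cutouts like the blue box's: 28 mm deep, floors 6 mm above the table, sprung grip tabs, 3 to 12 N push to go home. Origin: centre of underside, x along it, z up. On its centre line: large one (waisted pot, 52 mm) at x = +75 mm, small ones (jars, 38 mm) at x = -7 and -78 mm.
- jug_mid (a point): Unglazed pale terracotta jug, loose, 130 g, 80 mm high: straight round body 52 mm across up to 58 mm height, neck 42, rim 47 mm. Loop handle along its own +x, out to 47 mm from the axis, at 39 to 79 mm height; small lip at -x. Grip the body at right angles to the handle. Point: on the axis, 40 mm above its foot; z up. In the box the handle may point any way.
- pot_mid (a point): Small unglazed (pale terracotta) waisted pot without handle: foot 52 mm in diameter up to 27 mm height, waist 44 mm from 34 to 64 mm height, shoulder 51 mm at 70 to 74 mm, rim 44 mm, 86 mm high, about 140 g. Loose, on the table. The point is on its axis at the waist, 43 mm above its foot; z is up, yaw has no meaning.
- blue_jar_mid (a point): Blue colour jar: straight upright cylinder 38 mm in diameter, 68 mm high, about 90 g, screw lid (top 20 mm, same diameter) and band in the same colour, the rest white. Loose, stands on the table. The point is its centre, 34 mm above its foot; z is up, yaw has no meaning.
- yellow_jar_mid (a point): Yellow colour jar: straight upright cylinder 38 mm in diameter, 68 mm high, about 90 g, screw lid (top 20 mm, same diameter) and band in the same colour, the rest white. Loose, stands on the table. The point is its centre, 34 mm above its foot; z is up, yaw has no meaning.
- green_jar_mid (a point): Green colour jar: straight upright cylinder 38 mm in diameter, 68 mm high, about 90 g, screw lid (top 20 mm, same diameter) and band in the same colour, the rest white. Loose, stands on the table. The point is its centre, 34 mm above its foot; z is up, yaw has no meaning.
- red_jar_mid (a point): Red colour jar: straight upright cylinder 38 mm in diameter, 68 mm high, about 90 g, screw lid (top 20 mm, same diameter) and band in the same colour, the rest white. Loose, stands on the table. The point is its centre, 34 mm above its foot; z is up, yaw has no meaning. Spare: stays where it stands.
- brush_mid (a point): White pot with blue bands, 72 mm in diameter and 90 mm high, holding five brushes that reach 180 mm height; 400 g, loose. Stays where it stands. The point is on its axis, 45 mm above its foot.
- lidded_mid (a point): Finished white lidded jar with blue bands and coloured dots, 90 mm in diameter, 150 mm high; 500 g, loose. Stays where it stands. The point is on its axis, 75 mm above its foot.
Mind the look-alikes: they are no part of the job. What is shaped like the part that bears green_jar_mid but pink is not meant.

How it is judged:
By the outcome, as a careful person would: the job done as asked, in the order asked, and still so for the second after the job is handed in, with the robot touching nothing.
It also fails if it takes over 136 s, if anything falls off the work surface, if the arm or the gripper's body presses on something with over 40 N, if the wrist force passes 120 N, or if a joint passes its speed limit or range.

### The arm

A 6-joint arm with a two-finger parallel gripper is mounted at the origin on the work surface. World frame = base frame: x ahead of the robot, y to its left, z up, the work surface at z = 0. Lengths are in mm, angles in rad, forces in N, time in s.
With the tool pointing down it reaches from about 400 to 925 mm from the base axis. Payload 12.5 kg.
Tool frame: the origin (TCP) lies on the centre line of the jaws, within the pads' length; the fingertips stand 19 mm ahead of it and the grasp point (between the pads) is the TCP; y points along the fingers, x is the direction in which the jaws open and shut, and the axes are right-handed (so a half turn about y gives the same grasp; the last joint's range is limited). The gripper opens to 95 mm and grips with 3 to 60 N. Pads are 20 mm wide; open, the fingers measure 119 mm over their backs; the gripper's body (75 mm by 180 mm) begins 59 mm behind the grasp point.
Start: joints at [1.124, 0.491, 1.559, -0, 1.092, -0.106], TCP at [208.884, 589.077, 233.661] pointing down, gripper open.
Joint ranges: [-3.1, 3.1], [-0.84, 2.19], [0.05, 2.79], [-1.13, 4.28], [0.06, 2.93], [-2.69, 2.69]. Speed limits (rad/s): [2.22, 2.22, 2.79, 3.14, 3.14, 3.14].

### API

Orientations are given as [roll, pitch, yaw] about the fixed x, y, z axes, in that order (R = Rz(yaw) Ry(pitch) Rx(roll)).
In Python, from cell import env gives the robot as it stands. The module is installed in compiled form; this text tells all that it offers.
- The arm moves only by the tool move_arm, never from a script. Its argument "rows" is a list of rows, each an object of numbers: "tx", "ty", "tz": the shift along the tool's x, y, z in cm; "rx", "ry", "rz": the turn, a rotation vector about the tool's x, y, z in rad; "grip": the opening in per cent of the stroke, from 0 (shut) to 100 (fully open). In form: [{"tx": .., "ty": .., "tz": .., "rx": .., "ry": .., "rz": .., "grip": ..}, ...]. A call has 1 to 10 rows; each row shifts and turns the commanded pose from where the row before left it, along the tool's axes as they then stand; what a row does not reach is not made up. A row lasts 1/12 s, in which the tool goes at most 41.7 mm and 7.16 degrees, less where a joint would pass 70% of its speed; a pose out of reach is approached as far as the arm can. A call is refused whole if a number of a shift passes 4.17 or a number of a turn 0.125, either way. A call with a gripper value outside its range is refused whole. The fingers move at their own pace and stop on an object; the grip force is fixed at half the most. Time passes only in rows, so rows that do not move let the fingers close. It gives the time, the measured TCP pose, the force and the opening at its end, in the units of the state.
- env.state(): the state, without advancing time (a new reading comes with each control period).
- env.read_camera(name): name is "side" or "top"; returns (picture, depth): 400x640x3 uint8, blue, green, red; 400x640 float32, mm along the optical axis (not along the pixel's ray), 0 where there is no reading.
- env.calibration(name): a dict with "vertical_fov" (degrees; the focal length in pixels is half the picture's height over the tangent of half this angle, whatever the lens; pixels are square), "cx", "cy" (the principal point, pixels), "eye" and "rotation" of the camera in the world. Camera axes: x right, y up, looking along -z (the intrinsics and any distortion apply to the point x, -y, -z); pixel columns grow to the right and rows downward; lengths in mm; the calibration is good to about 2 mm. A picture is of the moment at which its call begins. calibration takes no time and is no camera call.
- env.job_done(): hands the job in, once; it reports no verdict.
The state is a dict: "t": time; "joints": joint angles; "qvel": joint speeds; "tau": joint torques, N m; "eef_pos": TCP position; "tcp_rot": TCP orientation; "ft_force": force on the tool from outside, world axes, zero at the start; "moment": the same for the moment, N m; "opening": opening from 0.0 (shut) to 1.0 (fully open).
Only numpy, scipy, OpenCV 4.12 (cv2) and the standard library are available. Lean on these libraries where they do the work, as an engineer would, in place of code of your own. Each camera call takes 0.05 s, during which the arm holds its last target.

## Working session

There is one attempt and no reset: what is moved stays moved. The work goes in short steps, Python scripts to look and compute and a tool call to move; the robot and the scene stay as the last step left them, time stands still between calls to the robot, and variables do not carry over. Pictures are saved under pics/ and viewed, and the job is handed in when it is done.

Besides the shell and the picture viewer there is one more tool, called after "Request:" as name([rows], argument=value, ...), one row to a line, values as JSON. move_arm: Moves the arm, as the interface text tells. Its arguments: {"type":"object","properties":{"rows":{"type":"array"}},"required":["rows"]}

```bash
mkdir -p pics; python3 - <<'E'
from cell import env
import cv2,numpy as np
print(env.state())
for n in("side","top"):
    print(env.calibration(n))
    p,d=env.read_camera(n); cv2.imwrite(f"pics/{n}0.png",p); np.save(f"pics/{n}0.npy",d); np.save(f"pics/{n}0c.npy",p)
E
```

```text
{'t': 0.0, 'joints': array([ 1.12436109e+00,  4.91587893e-01,  1.55947199e+00, -2.19087725e-05,
        1.09168574e+00, -1.05580976e-01]), 'qvel': array([ 0.0013163 , -0.00076048, -0.00105012,  0.00101181, -0.00020854,
        0.00060106]), 'tau': array([-1.85058496e-03, -6.12650657e+01, -2.58173651e+01,  6.91240747e-02,
        4.84603329e-02, -6.66644519e-05]), 'eef_pos': array([208.80503659, 588.84501928, 233.03636796]), 'tcp_rot': array([-1.57069414e+00,  1.14859900e-03,  1.22995224e+00]), 'ft_force': array([-0.46702778,  0.32935482,  0.88020288]), 'moment': array([0.06577439, 0.00595438, 0.05137908]), 'opening': 0.9993537766251469}
{'vertical_fov': 54.06020105425488, 'cx': 320.39930604939485, 'cy': 197.69417725902906, 'eye': array([ 273.23931042, -622.05000801,  569.17385381]), 'rotation': array([ 0.98426561,  0.02187312, -0.4796675 ])}
{'vertical_fov': 47.716996789402586, 'cx': 319.988088381287, 'cy': 202.88657135962032, 'eye': array([4.58465408e+02, 2.10689908e-01, 1.09988063e+03]), 'rotation': array([ 0.12793847,  0.00922158, -1.57864886])}
```

View pics/side0.png

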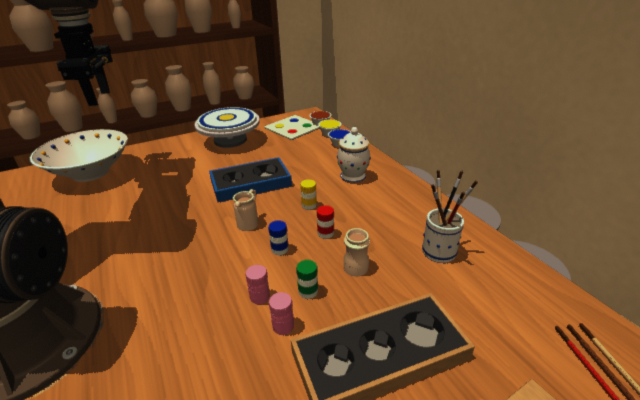

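View pics/top0.png

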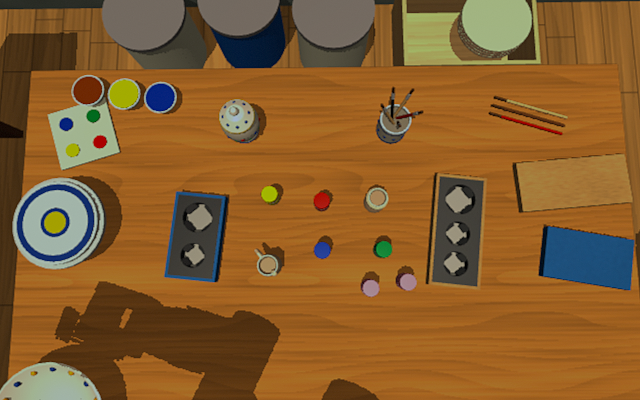

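```bash
cat > h.py <<'E'
import numpy as np,cv2
from scipy.spatial.transform import Rotation as Ro
def setup(env,n):
    c=env.calibration(n); f=200/np.tan(np.radians(c['vertical_fov'])/2)
    return c,f,Ro.from_euler('xyz',c['rotation']).as_matrix(),np.array(c['eye'])
def cloud(env,n,d):
    c,f,R,e=setup(env,n)
    v,u=np.mgrid[0:d.shape[0],0:d.shape[1]]
    P=np.stack([(u-c['cx'])/f*d,-(v-c['cy'])/f*d,-d],-1)
    return P@R.T+e
def proj(env,n,p):
    c,f,R,e=setup(env,n)
    q=(np.atleast_2d(p)-e)@R
    return np.stack([c['cx']+f*q[:,0]/-q[:,2],c['cy']-f*q[:,1]/-q[:,2]],-1)
E
python3 - <<'E'
from cell import env
from h import *
for n in("top","side"):
    d=np.load(f"pics/{n}0.npy"); P=cloud(env,n,d); np.save(f"pics/{n}P.npy",P)
    print(n,(d==0).mean())
    pts=dict(top=[(250,350),(320,350),(550,350),(340,220),(300,120),(450,150),(230,380)],side=[(200,290),(300,225),(420,340),(300,140),(470,300),(240,320)])[n]
    for u,v in pts: print(u,v,P[v,u].round(1))
P=np.load("pics/topP.npy")
for nm,(u,v) in dict(blue=(322,248),yellow=(269,194),green=(383,248),red=(321,199),pink1=(370,287),pink2=(407,281),pot=(376,197),jug=(266,264),bb=(195,235),brb=(456,215),lid=(238,114),brush=(393,122)).items():
    print(nm,P[v,u].round(1))
# enlarged crops
p=cv2.imread("pics/top0.png")
cv2.imwrite("pics/top0a.png",cv2.resize(p[170:310,155:305],None,fx=4,fy=4,interpolation=cv2.INTER_CUBIC))
cv2.imwrite("pics/top0b.png",cv2.resize(p[165:305,340:500],None,fx=4,fy=4,interpolation=cv2.INTER_CUBIC))
E
```

```text
top 0.00403515625
250 350 [252.2 176.7   1.6]
320 350 [250.6  12.   -1.4]
550 350 [ 2.475e+02 -5.272e+02 -5.000e-01]
340 220 [557.3 -39.2   1.8]
300 120 [809.6  57.7   2.7]
450 150 [ 729.5 -314.6   -0. ]
230 380 [184.  223.2  -1.2]
side 0.00398828125
200 290 [301.8 -29.6  -0.4]
300 225 [559.9  60.7   2.2]
420 340 [ 600.8 -326.2    5.5]
300 140 [7.597e+02 4.894e+02 4.000e-01]
470 300 [ 7.416e+02 -2.989e+02  1.000e-01]
240 320 [ 3.486e+02 -1.373e+02 -1.000e-01]
blue [4.5850e+02 2.0000e-01 1.0999e+03]
yellow [613.1 126.3  67.4]
green [ 486.8 -133.5   67.7]
red [600.3   6.3  67.9]
pink1 [ 399.8 -102.3   66.1]
pink2 [ 412.6 -185.4   68.3]
pot [ 602.4 -119.2   78.1]
jug [452.9 132.4  65.1]
bb [521.9 304.7  34. ]
brb [ 564.3 -313.2   30.2]
lid [783.7 188.6 131.3]
brush [ 775.7 -161.6   86.4]
```

```bash
python3 - <<'E'
from cell import env
from h import *
from scipy.optimize import least_squares
p=np.load("pics/top0c.npy");P=np.load("pics/topP.npy")
# top-surface blobs: points in z band around each object
def seg(c,zlo,zhi,rad):
    m=(np.hypot(P[...,0]-c[0],P[...,1]-c[1])<rad)&(P[...,2]>zlo)&(P[...,2]<zhi)
    return m
for nm,(u,v,zh) in dict(blue=(322,248,68),yellow=(269,194,68),green=(383,248,68),red=(321,199,68),pink1=(370,287,68),pink2=(407,281,68),pot=(376,197,86),jug=(266,264,80)).items():
    c=P[v,u][:2]
    for _ in range(3):
        m=seg(c,zh-8,zh+8,32); q=P[m]; 
        # centre = min enclosing circle
        (cx,cy),r=cv2.minEnclosingCircle(q[:,:2].astype(np.float32)); c=np.array([cx,cy])
    print(nm,c.round(1),'r',round(r,1),'mean',q.mean(0).round(1),'zmed',np.median(q[:,2]).round(1),m.sum())
E
```

```text
blue [484.9   6.4] r 18.9 mean [484.8   6.3  67.9] zmed 67.7 214
yellow [614.9 127. ] r 19.0 mean [614.2 127.1  68.1] zmed 68.1 210
green [ 485.7 -133.6] r 19.3 mean [ 485.8 -133.5   67.8] zmed 67.8 221
red [598.4   7. ] r 19.3 mean [598.3   7.   67.9] zmed 68.0 212
pink1 [ 398.6 -102. ] r 19.2 mean [ 399.3 -102.    67.8] zmed 67.9 229
pink2 [ 412.5 -186.1] r 19.3 mean [ 412.1 -185.5   67.7] zmed 67.7 233
pot [ 601.1 -121.1] r 24.5 mean [ 602.4 -121.    82.9] zmed 83.0 175
jug [454.2 130.8] r 31.5 mean [452.2 131.   78.3] zmed 78.5 162
```

```bash
python3 - <<'E'
from cell import env
from h import *
P=np.load("pics/topP.npy")
for nm,c,L in(("blue",(520,300),204),("brown",(560,-320),264)):
    m=(np.abs(P[...,0]-c[0])<170)&(np.abs(P[...,1]-c[1])<95)&(P[...,2]>26)&(P[...,2]<46)
    q=P[m][:,:2].astype(np.float32)
    (cx,cy),s,a=cv2.minAreaRect(q); b=cv2.boxPoints(((cx,cy),s,a))
    print(nm,cx,cy,s,a,b.round(1).tolist(),np.median(P[m][:,2]))
    # floors
    m2=(P[...,2]<20)&(P[...,2]>-4)
    R=cv2.pointPolygonTest
    k=np.argwhere(m2)
    ins=[i for i in k if cv2.pointPolygonTest(b,tuple(map(float,P[i[0],i[1],:2])),True)>15]
    mm=np.zeros(m.shape,np.uint8); 
    for i in ins: mm[i[0],i[1]]=1
    n,l,st,ce=cv2.connectedComponentsWithStats(mm)
    for j in range(1,n):
        if st[j,4]>20: print(P[l==j].mean(0).round(1),st[j,4], 'mid', ((P[l==j].max(0)+P[l==j].min(0))/2).round(1))
# side camera cross-check of tops
P=np.load("pics/sideP.npy")
for nm,x,y,h in(("blue",485,6.4,68),("yellow",614.5,127,68),("green",485.7,-133.5,68),("red",598.3,7,68),("pot",601.5,-121,86)):
    m=(np.hypot(P[...,0]-x,P[...,1]-y)<35)&(P[...,2]>h-3)&(P[...,2]<h+6)
    q=P[m];c,r=cv2.minEnclosingCircle(q[:,:2].astype(np.float32)); print(nm,np.round(c,1),round(r,1),q.mean(0).round(1))
E
```

```text
blue 520.92138671875 306.8435974121094 (120.60184478759766, 204.45745849609375) 83.98426818847656 [[412.8999938964844, 257.6000061035156], [616.2999877929688, 236.1999969482422], [628.9000244140625, 356.1000061035156], [425.6000061035156, 377.5]] 33.88500491033449
[567.1 306.1   8.3] 515 mid [567.  305.   10.2]
[476.4 316.2   8.8] 324 mid [476.6 315.6  10.1]
brown 529.2149658203125 -313.4869384765625 (121.41974639892578, 264.4006042480469) 83.37925720214844 [[390.8999938964844, -358.5], [653.5, -389.0], [667.5, -268.3999938964844], [404.8999938964844, -237.89999389648438]] 33.79709695242741
[ 605.5 -326.5    8.1] 510 mid [ 605.6 -326.    10.6]
[ 523.  -317.1    8.3] 316 mid [ 523.  -316.5    9.6]
[ 451.8 -309.1    8.2] 321 mid [ 451.5 -308.4   10.2]
blue [484.5   3.8] 19.7 [483.4   2.6  68. ]
yellow [613.9 125.9] 19.6 [614. 124.  68.]
green [ 484.7 -135.7] 20.0 [ 484.  -137.3   68. ]
red [598.5   4.8] 20.0 [597.5   3.1  67.9]
pot [ 601.7 -122.9] 23.0 [ 601.3 -121.3   85.5]
```

View pics/top0a.png

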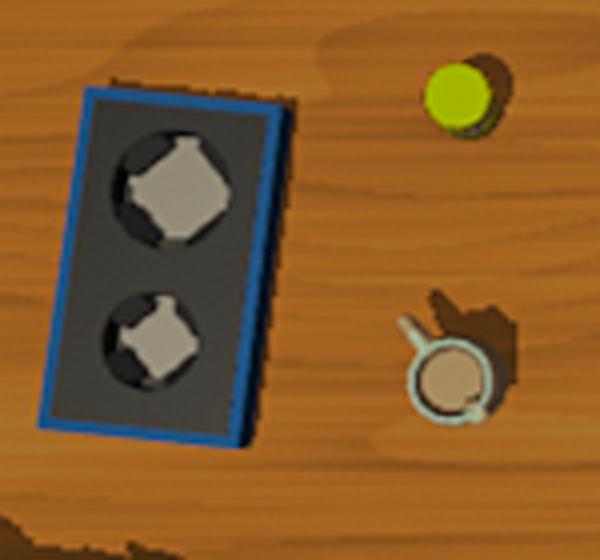

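View pics/top0b.png

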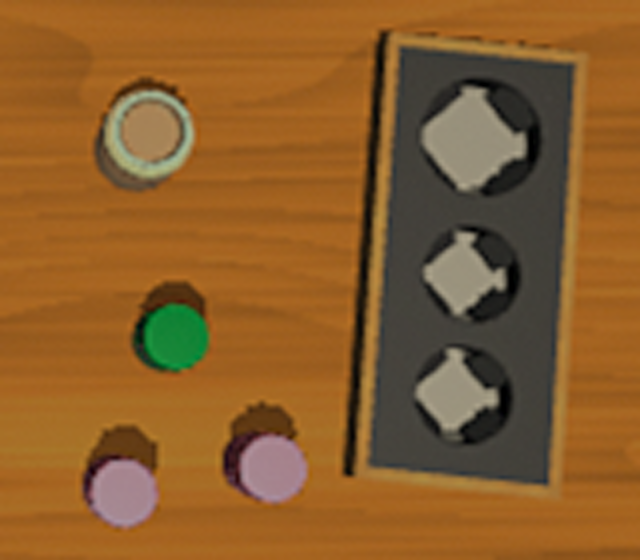

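```bash
cat >> h.py <<'E'
def ray(env,n,u,v,z):
    c,f,R,e=setup(env,n)
    d=R@np.array([(u-c['cx'])/f,-(v-c['cy'])/f,-1]); return e+d*(z-e[2])/d[2]
def go(env,x,y,z,yaw=None):
    "total move in tool axes (cm) from present pose; turn first"
    s=env.state(); p=s['eef_pos']; R=Ro.from_euler('xyz',s['tcp_rot'])
    y0=s['tcp_rot'][2]
    print('t',round(s['t'],2),'pos',p.round(1),'rot',s['tcp_rot'].round(4),'F',s['ft_force'].round(1),'open',round(s['opening']*95,1))
    if yaw is None: yaw=y0
    else: print('turn ry total',round(y0-yaw,3))
    R=Ro.from_euler('xyz',[-np.pi/2,0,yaw])
    print('shift cm',(R.inv().apply(np.array([x,y,z])-p)/10).round(2))
E
python3 - <<'E'
from cell import env
from h import *
P=np.load("pics/topP.npy")
c=ray(env,"top",267.6,264.9,80); t=ray(env,"top",256.5,250.5,77); l=ray(env,"top",273.7,273,80)
print(c,t,l,np.degrees(np.arctan2(*(t-c)[1::-1])),np.hypot(*(t-c)[:2]),np.degrees(np.arctan2(*(c-l)[1::-1])))
Ps=np.load("pics/sideP.npy")
p=np.load("pics/side0c.npy")
cv2.imwrite("pics/side_jug.png",cv2.resize(p[175:240,220:275],None,fx=8,fy=8,interpolation=cv2.INTER_CUBIC))
# body points from side view, z 5..55 -> circle fit r=26
from scipy.optimize import least_squares
m=(np.hypot(Ps[...,0]-455,Ps[...,1]-130)<40)&(Ps[...,2]>8)&(Ps[...,2]<36); q=Ps[m]
r=least_squares(lambda a:np.hypot(q[:,0]-a[0],q[:,1]-a[1])-26,[455,130],loss='soft_l1'); print(r.x,np.abs(r.fun).mean(),len(q))
a=np.radians(127)
go(env,c[0],c[1],200,a)
E
```

```text
[450.93859845 126.8736734   80.        ] [483.25905641 152.50593411  77.        ] [432.9219758  113.12181922  80.        ] 38.41674297189956 41.25075504062018 37.354024041463106
[451.92170042 128.53198263] 0.8221974174748474 212
t 0.1 pos [208.8 588.9 233.1] rot [-1.5707e+00  1.0000e-03  1.2301e+00] F [ 0.   0.5 -0.8] open 94.8
turn ry total -0.987
shift cm [-51.47   3.31   8.47]
```

```bash
sleep 0
```

```text
(no output)
```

View pics/side_jug.png

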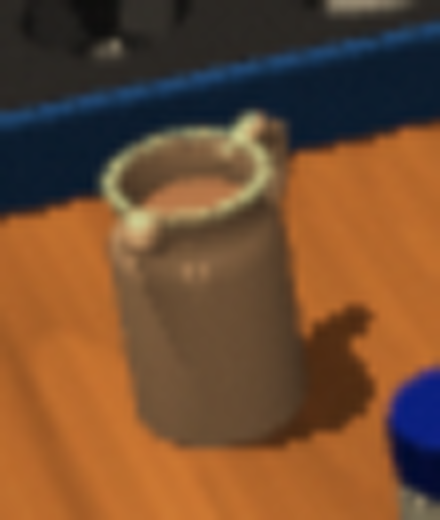

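The views show the jug (top picture about 267,265) with its handle pointing about 38° from +x, so the jaws go at 128°. I turn the tool first.

Request:
move_arm([
  {"ry": -0.125, "grip": 100},
  {"ry": -0.125, "grip": 100},
  {"ry": -0.125, "grip": 100},
  {"ry": -0.125, "grip": 100},
  {"ry": -0.125, "grip": 100},
  {"ry": -0.125, "grip": 100},
  {"ry": -0.125, "grip": 100},
  {"ry": -0.125, "grip": 100},
])

```text
validation failed for argument at $.ro...
```

```bash
python3 -c "
from cell import env
from h import *
go(env,451.5,128,200,2.234)"
```

```text
t 0.1 pos [208.8 588.9 233.1] rot [-1.5707e+00  1.0000e-03  1.2301e+00] F [ 0.   0.5 -0.8] open 94.8
turn ry total -1.004
shift cm [-51.26   3.31   9.25]
```

Rows apparently need all fields.

Request:
move_arm([
  {"tx": 0, "ty": 0, "tz": 0, "rx": 0, "ry": -0.12, "rz": 0, "grip": 100},
  {"tx": 0, "ty": 0, "tz": 0, "rx": 0, "ry": -0.12, "rz": 0, "grip": 100},
])

```text
t: 0.27
eef_pos: [208.8, 588.9, 233.3]
tcp_rot: [-1.571, 0.001, 1.475]
ft_force: [0.7, -0.5, -0.4]
opening: 1.002
```

```bash
python3 -c "
from cell import env
from h import *
go(env,451.5,128,200,2.234)"
```

```text
t 0.27 pos [208.8 588.9 233.3] rot [-1.5706e+00  6.0000e-04  1.4751e+00] F [ 0.7 -0.5 -0.4] open 95.2
turn ry total -0.759
shift cm [-51.26   3.33   9.25]
```

Request:
move_arm([
  {"tx": 0, "ty": 0, "tz": 0, "rx": 0, "ry": -0.12, "rz": 0, "grip": 100},
  {"tx": 0, "ty": 0, "tz": 0, "rx": 0, "ry": -0.12, "rz": 0, "grip": 100},
  {"tx": 0, "ty": 0, "tz": 0, "rx": 0, "ry": -0.12, "rz": 0, "grip": 100},
  {"tx": 0, "ty": 0, "tz": 0, "rx": 0, "ry": -0.12, "rz": 0, "grip": 100},
  {"tx": 0, "ty": 0, "tz": 0, "rx": 0, "ry": -0.12, "rz": 0, "grip": 100},
  {"tx": 0, "ty": 0, "tz": 0, "rx": 0, "ry": -0.12, "rz": 0, "grip": 100},
  {"tx": 0, "ty": 0, "tz": 0, "rx": 0, "ry": -0.04, "rz": 0, "grip": 100},
])

```text
t: 0.85
eef_pos: [208.8, 588.9, 233.3]
tcp_rot: [-1.57, 0.0, 2.237]
ft_force: [-0.3, 0.6, 0.6]
opening: 0.999
```

Request:
move_arm([
  {"tx": -1.5, "ty": 0, "tz": 0.3, "rx": 0, "ry": 0, "rz": 0, "grip": 100},
  {"tx": -3, "ty": 0.2, "tz": 0.5, "rx": 0, "ry": 0, "rz": 0, "grip": 100},
  {"tx": -3, "ty": 0.2, "tz": 0.5, "rx": 0, "ry": 0, "rz": 0, "grip": 100},
  {"tx": -3, "ty": 0.2, "tz": 0.5, "rx": 0, "ry": 0, "rz": 0, "grip": 100},
  {"tx": -3, "ty": 0.2, "tz": 0.5, "rx": 0, "ry": 0, "rz": 0, "grip": 100},
  {"tx": -3, "ty": 0.2, "tz": 0.5, "rx": 0, "ry": 0, "rz": 0, "grip": 100},
  {"tx": -3, "ty": 0.2, "tz": 0.5, "rx": 0, "ry": 0, "rz": 0, "grip": 100},
  {"tx": -3, "ty": 0.2, "tz": 0.5, "rx": 0, "ry": 0, "rz": 0, "grip": 100},
  {"tx": -3, "ty": 0.2, "tz": 0.5, "rx": 0, "ry": 0, "rz": 0, "grip": 100},
  {"tx": -3, "ty": 0.2, "tz": 0.5, "rx": 0, "ry": 0, "rz": 0, "grip": 100},
])

```text
t: 1.68
eef_pos: [345.8, 333.0, 215.4]
tcp_rot: [-1.571, -0.0, 2.23]
ft_force: [0.4, 0.5, 1.5]
opening: 0.999
```

Request:
move_arm([
  {"tx": -3, "ty": 0.2, "tz": 0.6, "rx": 0, "ry": 0, "rz": 0, "grip": 100},
  {"tx": -3, "ty": 0.2, "tz": 0.6, "rx": 0, "ry": 0, "rz": 0, "grip": 100},
  {"tx": -3, "ty": 0.2, "tz": 0.6, "rx": 0, "ry": 0, "rz": 0, "grip": 100},
  {"tx": -3, "ty": 0.2, "tz": 0.6, "rx": 0, "ry": 0, "rz": 0, "grip": 100},
  {"tx": -3, "ty": 0.2, "tz": 0.6, "rx": 0, "ry": 0, "rz": 0, "grip": 100},
  {"tx": -3, "ty": 0.2, "tz": 0.6, "rx": 0, "ry": 0, "rz": 0, "grip": 100},
  {"tx": -3, "ty": 0.2, "tz": 0.5, "rx": 0, "ry": 0, "rz": 0, "grip": 100},
  {"tx": -1.5, "ty": 0, "tz": 0.2, "rx": 0, "ry": 0, "rz": 0, "grip": 100},
  {"tx": 0, "ty": 0, "tz": 0, "rx": 0, "ry": 0, "rz": 0, "grip": 100},
])

```text
t: 2.43
eef_pos: [450.5, 128.0, 201.3]
tcp_rot: [-1.571, 0.0, 2.227]
ft_force: [-0.2, 0.6, -0.1]
opening: 0.998
```

```bash
python3 -c "
from cell import env
from h import *
go(env,451.5,128,50,2.234)"
```

```text
t 2.43 pos [450.5 128.  201.3] rot [-1.5706e+00  1.0000e-04  2.2271e+00] F [-0.2  0.6 -0.1] open 94.8
turn ry total -0.007
shift cm [-0.06 15.13 -0.08]
```

Request:
move_arm([
  {"tx": 0, "ty": 1.5, "tz": 0, "rx": 0, "ry": 0, "rz": 0, "grip": 100},
  {"tx": 0, "ty": 2.5, "tz": 0, "rx": 0, "ry": 0, "rz": 0, "grip": 100},
  {"tx": 0, "ty": 2.5, "tz": -0.1, "rx": 0, "ry": 0, "rz": 0, "grip": 100},
  {"tx": 0, "ty": 2.5, "tz": 0, "rx": 0, "ry": 0, "rz": 0, "grip": 100},
  {"tx": 0, "ty": 2.5, "tz": 0, "rx": 0, "ry": 0, "rz": 0, "grip": 100},
  {"tx": 0, "ty": 2, "tz": 0, "rx": 0, "ry": 0, "rz": 0, "grip": 100},
  {"tx": 0, "ty": 1.2, "tz": 0, "rx": 0, "ry": 0, "rz": 0, "grip": 100},
  {"tx": 0, "ty": 0.4, "tz": 0, "rx": 0, "ry": 0, "rz": 0, "grip": 100},
])

```text
t: 3.1
eef_pos: [449.0, 131.4, 48.9]
tcp_rot: [-1.568, -0.002, 2.231]
ft_force: [-0.1, 0.3, 0.5]
opening: 0.998
```

Request:
move_arm([
  {"tx": 0, "ty": 0, "tz": 0, "rx": 0, "ry": 0, "rz": 0, "grip": 40},
  {"tx": 0, "ty": 0, "tz": 0, "rx": 0, "ry": 0, "rz": 0, "grip": 40},
  {"tx": 0, "ty": 0, "tz": 0, "rx": 0, "ry": 0, "rz": 0, "grip": 40},
  {"tx": 0, "ty": 0, "tz": 0, "rx": 0, "ry": 0, "rz": 0, "grip": 40},
  {"tx": 0, "ty": 0, "tz": 0, "rx": 0, "ry": 0, "rz": 0, "grip": 40},
  {"tx": 0, "ty": 0, "tz": 0, "rx": 0, "ry": 0, "rz": 0, "grip": 40},
])

```text
t: 3.6
eef_pos: [450.3, 130.9, 51.1]
tcp_rot: [-1.572, 0.0, 2.23]
ft_force: [-0.2, 0.0, -0.1]
opening: 0.636
```

```bash
python3 -c "
from cell import env
from h import *
go(env,565.7,302.1,130)
p,d=env.read_camera('side'); cv2.imwrite('pics/s1.png',cv2.resize(p[120:280,160:360],None,fx=4,fy=4))"
```

```text
t 3.6 pos [450.3 130.9  51.1] rot [-1.5717e+00  4.0000e-04  2.2300e+00] F [-0.2  0.  -0.1] open 60.4
shift cm [  6.47  -7.89 -19.61]
```

View pics/s1.png

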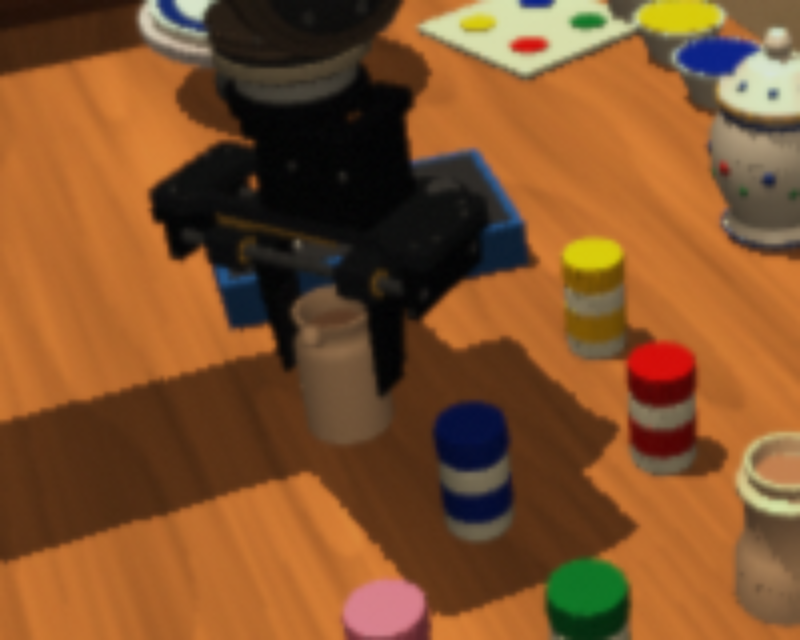

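Request:
move_arm([
  {"tx": 0, "ty": 0, "tz": 0, "rx": 0, "ry": 0, "rz": 0, "grip": 30},
  {"tx": 0, "ty": 0, "tz": 0, "rx": 0, "ry": 0, "rz": 0, "grip": 30},
  {"tx": 0, "ty": 0, "tz": 0, "rx": 0, "ry": 0, "rz": 0, "grip": 30},
  {"tx": 0, "ty": 0, "tz": 0, "rx": 0, "ry": 0, "rz": 0, "grip": 30},
])

```text
t: 3.98
eef_pos: [450.3, 130.8, 50.9]
tcp_rot: [-1.571, 0.0, 2.23]
ft_force: [0.0, -0.3, 6.4]
opening: 0.538
```

```bash
python3 -c "
from cell import env
from h import *
go(env,565.7,302.1,130)"
```

```text
t 3.98 pos [450.3 130.8  50.9] rot [-1.5714e+00  3.0000e-04  2.2300e+00] F [ 0.  -0.3  6.4] open 51.1
shift cm [  6.47  -7.91 -19.61]
```

Request:
move_arm([
  {"tx": 0, "ty": -0.5, "tz": 0, "rx": 0, "ry": 0, "rz": 0, "grip": 30},
  {"tx": 0, "ty": -1.5, "tz": 0, "rx": 0, "ry": 0, "rz": 0, "grip": 30},
  {"tx": 0, "ty": -2, "tz": 0, "rx": 0, "ry": 0, "rz": 0, "grip": 30},
  {"tx": 0, "ty": -2, "tz": 0, "rx": 0, "ry": 0, "rz": 0, "grip": 30},
  {"tx": 0.3, "ty": -1.5, "tz": -0.9, "rx": 0, "ry": 0, "rz": 0, "grip": 30},
  {"tx": 0.7, "ty": -0.4, "tz": -2, "rx": 0, "ry": 0, "rz": 0, "grip": 30},
  {"tx": 0.7, "ty": 0, "tz": -2, "rx": 0, "ry": 0, "rz": 0, "grip": 30},
  {"tx": 0.7, "ty": 0, "tz": -2, "rx": 0, "ry": 0, "rz": 0, "grip": 30},
  {"tx": 0.7, "ty": 0, "tz": -2, "rx": 0, "ry": 0, "rz": 0, "grip": 30},
  {"tx": 0.7, "ty": 0, "tz": -2, "rx": 0, "ry": 0, "rz": 0, "grip": 30},
])

```text
t: 4.82
eef_pos: [513.2, 228.5, 129.8]
tcp_rot: [-1.57, -0.0, 2.23]
ft_force: [0.6, -0.4, -0.9]
opening: 0.538
```

Request:
move_arm([
  {"tx": 0.7, "ty": 0, "tz": -2, "rx": 0, "ry": 0, "rz": 0, "grip": 30},
  {"tx": 0.7, "ty": 0, "tz": -2, "rx": 0, "ry": 0, "rz": 0, "grip": 30},
  {"tx": 0.7, "ty": 0, "tz": -2, "rx": 0, "ry": 0, "rz": 0, "grip": 30},
  {"tx": 0.5, "ty": 0, "tz": -1.7, "rx": 0, "ry": 0, "rz": 0, "grip": 30},
  {"tx": 0.2, "ty": 0, "tz": -0.7, "rx": 0, "ry": 0, "rz": 0, "grip": 30},
  {"tx": 0, "ty": 0, "tz": 0, "rx": 0, "ry": 0, "rz": 0, "grip": 30},
  {"tx": 0, "ty": 0, "tz": 0, "rx": 0, "ry": 0, "rz": 0, "grip": 30},
])

```text
t: 5.4
eef_pos: [561.6, 300.7, 129.3]
tcp_rot: [-1.57, -0.0, 2.23]
ft_force: [0.4, -0.3, -0.3]
opening: 0.54
```

```bash
python3 -c "
from cell import env
from h import *
go(env,565.7,302.1,100)
p,d=env.read_camera('side'); cv2.imwrite('pics/s2.png',cv2.resize(p[80:240,160:360],None,fx=4,fy=4))"
```

```text
t 5.4 pos [561.6 300.7 129.3] rot [-1.5696e+00 -3.0000e-04  2.2303e+00] F [ 0.4 -0.3 -0.3] open 51.3
shift cm [-0.14  2.93 -0.41]
```

View pics/s2.png

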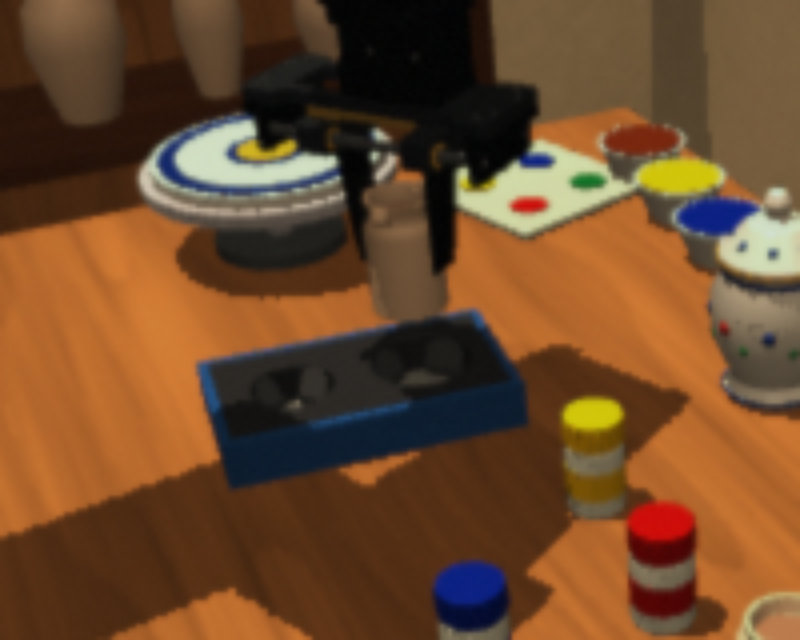

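Request:
move_arm([
  {"tx": -0.1, "ty": 0.5, "tz": -0.4, "rx": 0, "ry": 0, "rz": 0, "grip": 30},
  {"tx": 0, "ty": 1.5, "tz": 0, "rx": 0, "ry": 0, "rz": 0, "grip": 30},
  {"tx": 0, "ty": 1.5, "tz": 0, "rx": 0, "ry": 0, "rz": 0, "grip": 30},
  {"tx": 0, "ty": 0.5, "tz": 0, "rx": 0, "ry": 0, "rz": 0, "grip": 30},
  {"tx": 0, "ty": 0.4, "tz": 0, "rx": 0, "ry": 0, "rz": 0, "grip": 30},
  {"tx": 0, "ty": 0.4, "tz": 0, "rx": 0, "ry": 0, "rz": 0, "grip": 30},
])

```text
t: 5.95
eef_pos: [566.2, 302.6, 81.7]
tcp_rot: [-1.571, 0.0, 2.23]
ft_force: [0.5, 0.5, -0.6]
opening: 0.537
```

Request:
move_arm([
  {"tx": 0, "ty": 0.4, "tz": 0, "rx": 0, "ry": 0, "rz": 0, "grip": 30},
  {"tx": 0, "ty": 0.4, "tz": 0, "rx": 0, "ry": 0, "rz": 0, "grip": 30},
  {"tx": 0, "ty": 0.4, "tz": 0, "rx": 0, "ry": 0, "rz": 0, "grip": 30},
  {"tx": 0, "ty": 0.4, "tz": 0, "rx": 0, "ry": 0, "rz": 0, "grip": 30},
  {"tx": 0, "ty": 0.4, "tz": 0, "rx": 0, "ry": 0, "rz": 0, "grip": 30},
])

```text
t: 6.37
eef_pos: [566.1, 302.9, 61.6]
tcp_rot: [-1.571, 0.0, 2.23]
ft_force: [-0.5, -0.2, 0.5]
opening: 0.537
```

```bash
python3 -c "
from cell import env
from h import *
go(env,565.7,302.1,57)"
```

```text
t 6.37 pos [566.1 302.9  61.6] rot [-1.5713e+00  1.0000e-04  2.2301e+00] F [-0.5 -0.2  0.5] open 51.0
shift cm [-0.04  0.46  0.08]
```

Request:
move_arm([
  {"tx": 0, "ty": 0.2, "tz": 0, "rx": 0, "ry": 0, "rz": 0, "grip": 30},
  {"tx": 0, "ty": 0.2, "tz": 0, "rx": 0, "ry": 0, "rz": 0, "grip": 30},
  {"tx": 0, "ty": 0, "tz": 0, "rx": 0, "ry": 0, "rz": 0, "grip": 30},
])

```text
t: 6.62
eef_pos: [565.9, 302.8, 57.2]
tcp_rot: [-1.57, -0.0, 2.23]
ft_force: [-0.0, -0.9, -2.3]
opening: 0.538
```

```bash
python3 -c "
from cell import env
from h import *
go(env,565.7,302.1,57)
p,d=env.read_camera('side'); cv2.imwrite('pics/s3.png',cv2.resize(p[80:240,160:360],None,fx=4,fy=4))"
```

```text
t 6.62 pos [565.9 302.8  57.2] rot [-1.5704e+00 -2.0000e-04  2.2300e+00] F [-0.  -0.9 -2.3] open 51.1
shift cm [-0.05  0.02  0.06]
```

View pics/s3.png

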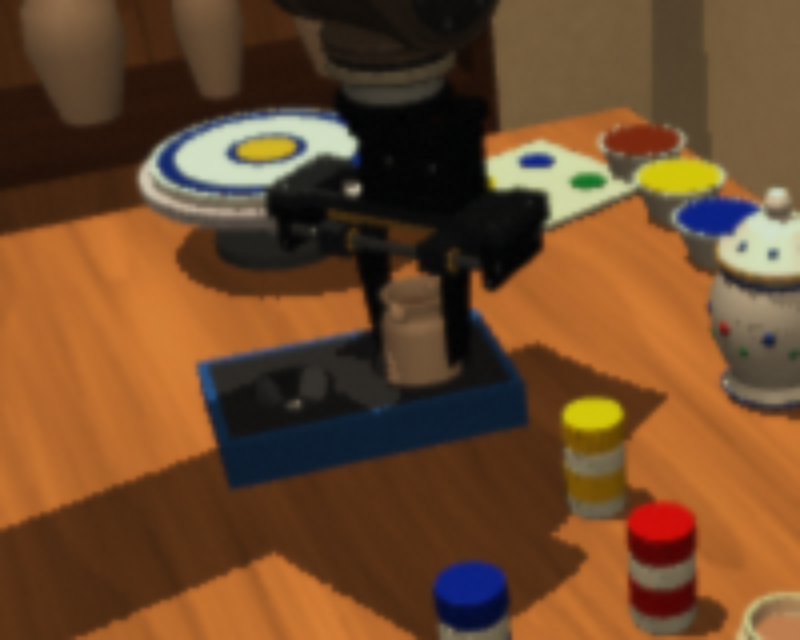

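Request:
move_arm([
  {"tx": 0, "ty": 0.1, "tz": 0, "rx": 0, "ry": 0, "rz": 0, "grip": 30},
  {"tx": 0, "ty": 0.1, "tz": 0, "rx": 0, "ry": 0, "rz": 0, "grip": 30},
  {"tx": 0, "ty": 0, "tz": 0, "rx": 0, "ry": 0, "rz": 0, "grip": 30},
  {"tx": 0, "ty": 0, "tz": 0, "rx": 0, "ry": 0, "rz": 0, "grip": 30},
])

```text
t: 7.0
eef_pos: [566.0, 302.8, 57.0]
tcp_rot: [-1.571, 0.0, 2.23]
ft_force: [-5.2, -2.4, 11.4]
opening: 0.54
```

Request:
move_arm([
  {"tx": 0, "ty": 0.1, "tz": 0, "rx": 0, "ry": 0, "rz": 0, "grip": 30},
  {"tx": 0, "ty": 0, "tz": 0, "rx": 0, "ry": 0, "rz": 0, "grip": 30},
  {"tx": 0, "ty": -0.2, "tz": 0, "rx": 0, "ry": 0, "rz": 0, "grip": 85},
  {"tx": 0, "ty": -0.1, "tz": 0, "rx": 0, "ry": 0, "rz": 0, "grip": 85},
  {"tx": 0, "ty": 0, "tz": 0, "rx": 0, "ry": 0, "rz": 0, "grip": 85},
  {"tx": 0, "ty": 0, "tz": 0, "rx": 0, "ry": 0, "rz": 0, "grip": 85},
  {"tx": 0, "ty": 0, "tz": 0, "rx": 0, "ry": 0, "rz": 0, "grip": 85},
  {"tx": 0, "ty": 0, "tz": 0, "rx": 0, "ry": 0, "rz": 0, "grip": 85},
])

```text
t: 7.67
eef_pos: [566.0, 302.9, 57.4]
tcp_rot: [-1.571, -0.0, 2.23]
ft_force: [-0.5, -0.0, 0.4]
opening: 0.841
```

Request:
move_arm([
  {"tx": 0, "ty": -0.5, "tz": 0, "rx": 0, "ry": 0, "rz": 0, "grip": 85},
  {"tx": 0, "ty": -2, "tz": 0, "rx": 0, "ry": 0, "rz": 0, "grip": 85},
  {"tx": 0, "ty": -2.5, "tz": 0, "rx": 0, "ry": 0, "rz": 0, "grip": 85},
  {"tx": 0, "ty": -2.5, "tz": 0, "rx": 0, "ry": 0, "rz": 0, "grip": 85},
  {"tx": 0, "ty": -1, "tz": 0, "rx": 0, "ry": 0, "rz": 0, "grip": 70},
  {"tx": 0, "ty": 0, "tz": 0, "rx": 0, "ry": 0.12, "rz": 0, "grip": 70},
  {"tx": 0, "ty": 0, "tz": 0, "rx": 0, "ry": 0.12, "rz": 0, "grip": 70},
  {"tx": 0, "ty": 0, "tz": 0, "rx": 0, "ry": 0.12, "rz": 0, "grip": 70},
  {"tx": 0, "ty": 0, "tz": 0, "rx": 0, "ry": 0.12, "rz": 0, "grip": 70},
  {"tx": 0, "ty": 0, "tz": 0, "rx": 0, "ry": 0.12, "rz": 0, "grip": 70},
])

```text
t: 8.5
eef_pos: [565.9, 302.8, 142.3]
tcp_rot: [-1.57, 0.0, 1.624]
ft_force: [-0.6, -0.0, -0.1]
opening: 0.702
```

```bash
python3 -c "
from cell import env
from h import *
go(env,485,5.5,140,1.47)
p,d=env.read_camera('side'); cv2.imwrite('pics/s4.png',cv2.resize(p[80:240,160:360],None,fx=4,fy=4))"
```

```text
t 8.5 pos [565.9 302.8 142.3] rot [-1.5704e+00  1.0000e-04  1.6241e+00] F [-0.6 -0.  -0.1] open 66.7
turn ry total 0.154
shift cm [-30.39   0.23   5.06]
```

View pics/s4.png

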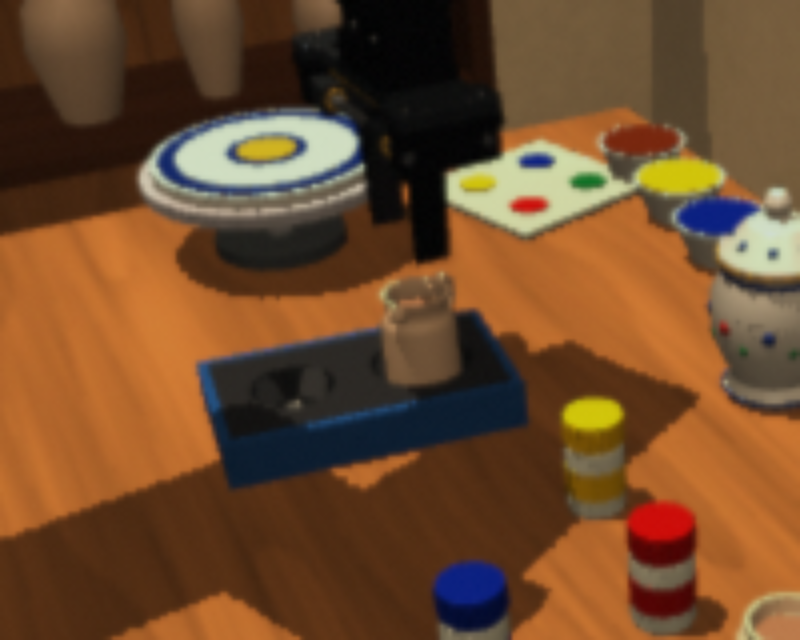

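Request:
move_arm([
  {"tx": 0, "ty": 0, "tz": 0, "rx": 0, "ry": 0.12, "rz": 0, "grip": 70},
  {"tx": -1, "ty": 0, "tz": 0, "rx": 0, "ry": 0.03, "rz": 0, "grip": 70},
  {"tx": -3, "ty": 0, "tz": 0.5, "rx": 0, "ry": 0, "rz": 0, "grip": 70},
  {"tx": -3, "ty": 0, "tz": 0.5, "rx": 0, "ry": 0, "rz": 0, "grip": 70},
  {"tx": -3, "ty": 0, "tz": 0.5, "rx": 0, "ry": 0, "rz": 0, "grip": 70},
  {"tx": -3, "ty": 0, "tz": 0.5, "rx": 0, "ry": 0, "rz": 0, "grip": 70},
  {"tx": -3, "ty": 0, "tz": 0.5, "rx": 0, "ry": 0, "rz": 0, "grip": 70},
  {"tx": -3, "ty": 0, "tz": 0.5, "rx": 0, "ry": 0, "rz": 0, "grip": 70},
  {"tx": -3, "ty": 0, "tz": 0.5, "rx": 0, "ry": 0, "rz": 0, "grip": 70},
  {"tx": -3, "ty": 0, "tz": 0.5, "rx": 0, "ry": 0, "rz": 0, "grip": 70},
])

```text
t: 9.38
eef_pos: [502.8, 55.7, 142.6]
tcp_rot: [-1.571, 0.0, 1.484]
ft_force: [0.4, -0.1, -0.1]
opening: 0.694
```

Request:
move_arm([
  {"tx": -2.5, "ty": 0, "tz": 0.5, "rx": 0, "ry": 0, "rz": 0, "grip": 70},
  {"tx": -2, "ty": 0, "tz": 0.5, "rx": 0, "ry": 0, "rz": 0, "grip": 70},
  {"tx": -0.9, "ty": 0, "tz": 0.1, "rx": 0, "ry": 0, "rz": 0, "grip": 70},
  {"tx": 0, "ty": 0, "tz": 0, "rx": 0, "ry": 0, "rz": 0, "grip": 70},
  {"tx": 0, "ty": 0, "tz": 0, "rx": 0, "ry": 0, "rz": 0, "grip": 70},
])

```text
t: 9.8
eef_pos: [488.1, 4.6, 142.7]
tcp_rot: [-1.571, -0.0, 1.481]
ft_force: [0.4, 0.1, -0.0]
opening: 0.699
```

```bash
python3 -c "
from cell import env
from h import *
go(env,485,5.5,52)
d=env.read_camera('top')
p,d=d;cv2.imwrite('pics/t1.png',p);P=cloud(env,'top',d)
m=(np.hypot(P[...,0]-565.7,P[...,1]-302)<40)&(P[...,2]>70)
q=P[m];print(len(q),np.percentile(q[:,2],[50,80,95]),q.mean(0))
"
```

```text
t 9.8 pos [488.1   4.6 142.7] rot [-1.5711e+00 -2.0000e-04  1.4805e+00] F [ 0.4  0.1 -0. ] open 66.4
shift cm [0.06 9.07 0.32]
383 [76.13245931 85.58822064 88.13762194] [567.4620558  303.44740621  78.62119603]
```

View pics/t1.png

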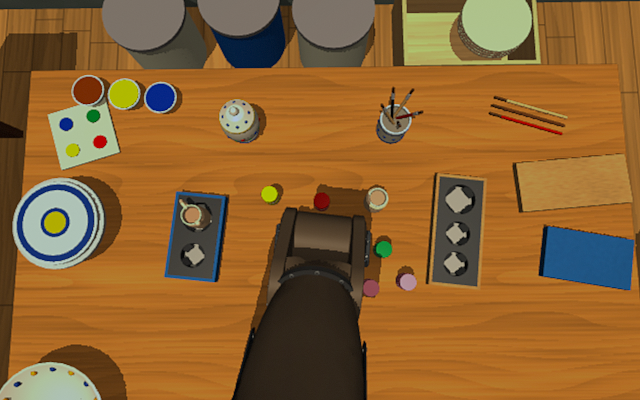

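Request:
move_arm([
  {"tx": 0, "ty": 1, "tz": 0.3, "rx": 0, "ry": 0, "rz": 0, "grip": 70},
  {"tx": 0, "ty": 2, "tz": 0, "rx": 0, "ry": 0, "rz": 0, "grip": 70},
  {"tx": 0, "ty": 2, "tz": 0, "rx": 0, "ry": 0, "rz": 0, "grip": 70},
  {"tx": 0, "ty": 2, "tz": 0, "rx": 0, "ry": 0, "rz": 0, "grip": 70},
  {"tx": 0, "ty": 1.5, "tz": 0, "rx": 0, "ry": 0, "rz": 0, "grip": 70},
  {"tx": 0, "ty": 0.5, "tz": 0, "rx": 0, "ry": 0, "rz": 0, "grip": 70},
  {"tx": 0, "ty": 0, "tz": 0, "rx": 0, "ry": 0, "rz": 0, "grip": 70},
])

```text
t: 10.43
eef_pos: [484.7, 5.9, 51.6]
tcp_rot: [-1.569, -0.0, 1.482]
ft_force: [-1.1, 0.2, 0.4]
opening: 0.7
```

Request:
move_arm([
  {"tx": 0, "ty": 0, "tz": 0, "rx": 0, "ry": 0, "rz": 0, "grip": 20},
  {"tx": 0, "ty": 0, "tz": 0, "rx": 0, "ry": 0, "rz": 0, "grip": 20},
  {"tx": 0, "ty": 0, "tz": 0, "rx": 0, "ry": 0, "rz": 0, "grip": 20},
  {"tx": 0, "ty": 0, "tz": 0, "rx": 0, "ry": 0, "rz": 0, "grip": 20},
  {"tx": 0, "ty": 0, "tz": 0, "rx": 0, "ry": 0, "rz": 0, "grip": 20},
  {"tx": 0, "ty": 0, "tz": 0, "rx": 0, "ry": 0, "rz": 0, "grip": 20},
  {"tx": 0, "ty": 0, "tz": 0, "rx": 0, "ry": 0, "rz": 0, "grip": 20},
  {"tx": 0, "ty": 0, "tz": 0, "rx": 0, "ry": 0, "rz": 0, "grip": 20},
])

```text
t: 11.1
eef_pos: [485.2, 4.9, 53.1]
tcp_rot: [-1.572, -0.0, 1.48]
ft_force: [-0.3, 2.0, 5.8]
opening: 0.386
```

```bash
python3 -c "
from cell import env
from h import *
go(env,476.2,311.5,140)
"
```

```text
t 11.1 pos [485.2   4.9  53.1] rot [-1.5717e+00 -1.0000e-04  1.4799e+00] F [-0.3  2.   5.8] open 36.6
shift cm [30.45 -8.69  3.68]
```

Request:
move_arm([
  {"tx": 0, "ty": -0.5, "tz": 0, "rx": 0, "ry": 0, "rz": 0, "grip": 20},
  {"tx": 0, "ty": -1.5, "tz": 0, "rx": 0, "ry": 0, "rz": 0, "grip": 20},
  {"tx": 0, "ty": -2, "tz": 0, "rx": 0, "ry": 0, "rz": 0, "grip": 20},
  {"tx": 1, "ty": -2, "tz": 0.1, "rx": 0, "ry": 0, "rz": 0, "grip": 20},
  {"tx": 2, "ty": -2, "tz": 0.3, "rx": 0, "ry": 0, "rz": 0, "grip": 20},
  {"tx": 3, "ty": -0.7, "tz": 0.4, "rx": 0, "ry": 0, "rz": 0, "grip": 20},
  {"tx": 3, "ty": 0, "tz": 0.4, "rx": 0, "ry": 0, "rz": 0, "grip": 20},
  {"tx": 3, "ty": 0, "tz": 0.4, "rx": 0, "ry": 0, "rz": 0, "grip": 20},
  {"tx": 3, "ty": 0, "tz": 0.4, "rx": 0, "ry": 0, "rz": 0, "grip": 20},
  {"tx": 3, "ty": 0, "tz": 0.4, "rx": 0, "ry": 0, "rz": 0, "grip": 20},
])

```text
t: 11.93
eef_pos: [477.0, 187.8, 140.0]
tcp_rot: [-1.571, -0.0, 1.48]
ft_force: [1.9, -0.6, -0.8]
opening: 0.391
```

Request:
move_arm([
  {"tx": 3, "ty": 0, "tz": 0.4, "rx": 0, "ry": 0, "rz": 0, "grip": 20},
  {"tx": 3, "ty": 0, "tz": 0.4, "rx": 0, "ry": 0, "rz": 0, "grip": 20},
  {"tx": 3, "ty": 0, "tz": 0.3, "rx": 0, "ry": 0, "rz": 0, "grip": 20},
  {"tx": 2, "ty": 0, "tz": 0.2, "rx": 0, "ry": 0, "rz": 0, "grip": 20},
  {"tx": 1.4, "ty": 0, "tz": 0, "rx": 0, "ry": 0, "rz": 0, "grip": 20},
  {"tx": 0, "ty": 0, "tz": 0, "rx": 0, "ry": 0, "rz": 0, "grip": 20},
  {"tx": 0, "ty": 0, "tz": 0, "rx": 0, "ry": 0, "rz": 0, "grip": 20},
])

```text
t: 12.52
eef_pos: [475.5, 311.0, 139.5]
tcp_rot: [-1.57, 0.0, 1.481]
ft_force: [0.2, 0.9, -1.2]
opening: 0.388
```

```bash
python3 -c "
from cell import env
from h import *
go(env,476.2,311.5,59)
p,d=env.read_camera('side'); cv2.imwrite('pics/s5.png',cv2.resize(p[80:240,160:360],None,fx=4,fy=4))"
```

```text
t 12.52 pos [475.5 311.  139.5] rot [-1.5704e+00  4.0000e-04  1.4809e+00] F [ 0.2  0.9 -1.2] open 36.9
shift cm [ 0.06  8.05 -0.07]
```

View pics/s5.png

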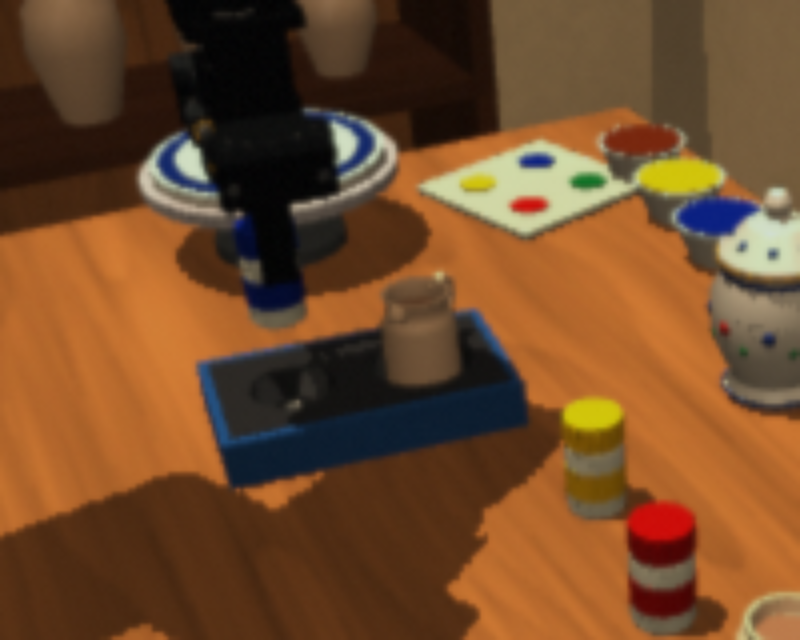

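Request:
move_arm([
  {"tx": 0, "ty": 1, "tz": 0, "rx": 0, "ry": 0, "rz": 0, "grip": 20},
  {"tx": 0, "ty": 2, "tz": 0, "rx": 0, "ry": 0, "rz": 0, "grip": 20},
  {"tx": 0, "ty": 1.5, "tz": 0, "rx": 0, "ry": 0, "rz": 0, "grip": 20},
  {"tx": 0, "ty": 0.7, "tz": 0, "rx": 0, "ry": 0, "rz": 0, "grip": 20},
  {"tx": 0, "ty": 0.5, "tz": 0, "rx": 0, "ry": 0, "rz": 0, "grip": 20},
  {"tx": 0, "ty": 0.5, "tz": 0, "rx": 0, "ry": 0, "rz": 0, "grip": 20},
  {"tx": 0, "ty": 0.5, "tz": 0, "rx": 0, "ry": 0, "rz": 0, "grip": 20},
  {"tx": 0, "ty": 0.5, "tz": 0, "rx": 0, "ry": 0, "rz": 0, "grip": 20},
])

```text
t: 13.23
eef_pos: [476.0, 311.1, 67.7]
tcp_rot: [-1.572, -0.001, 1.48]
ft_force: [0.4, 0.3, 2.5]
opening: 0.392
```

Request:
move_arm([
  {"tx": 0, "ty": 0.4, "tz": 0, "rx": 0, "ry": 0, "rz": 0, "grip": 20},
  {"tx": 0, "ty": 0.3, "tz": 0, "rx": 0, "ry": 0, "rz": 0, "grip": 20},
  {"tx": 0, "ty": 0.2, "tz": 0, "rx": 0, "ry": 0, "rz": 0, "grip": 20},
  {"tx": 0, "ty": 0.1, "tz": 0, "rx": 0, "ry": 0, "rz": 0, "grip": 20},
  {"tx": 0, "ty": 0.1, "tz": 0, "rx": 0, "ry": 0, "rz": 0, "grip": 20},
  {"tx": 0, "ty": 0, "tz": 0, "rx": 0, "ry": 0, "rz": 0, "grip": 20},
])

```text
t: 13.73
eef_pos: [476.0, 311.3, 58.9]
tcp_rot: [-1.573, -0.001, 1.481]
ft_force: [-5.7, -3.3, 26.3]
opening: 0.388
```

Request:
move_arm([
  {"tx": 0, "ty": -0.2, "tz": 0, "rx": 0, "ry": 0, "rz": 0, "grip": 65},
  {"tx": 0, "ty": -0.1, "tz": 0, "rx": 0, "ry": 0, "rz": 0, "grip": 65},
  {"tx": 0, "ty": 0, "tz": 0, "rx": 0, "ry": 0, "rz": 0, "grip": 65},
  {"tx": 0, "ty": 0, "tz": 0, "rx": 0, "ry": 0, "rz": 0, "grip": 65},
  {"tx": 0, "ty": 0, "tz": 0, "rx": 0, "ry": 0, "rz": 0, "grip": 65},
  {"tx": 0, "ty": -0.7, "tz": 0, "rx": 0, "ry": 0, "rz": 0, "grip": 65},
  {"tx": 0, "ty": -2, "tz": 0, "rx": 0, "ry": 0, "rz": 0, "grip": 65},
  {"tx": 0, "ty": -2.5, "tz": 0, "rx": 0, "ry": 0, "rz": 0, "grip": 85},
  {"tx": 0, "ty": -2.5, "tz": 0, "rx": 0, "ry": 0, "rz": 0, "grip": 85},
  {"tx": 0, "ty": -1, "tz": 0, "rx": 0, "ry": 0, "rz": 0, "grip": 85},
])

```text
t: 14.57
eef_pos: [476.5, 311.5, 149.8]
tcp_rot: [-1.574, -0.002, 1.48]
ft_force: [0.3, 0.4, 0.5]
opening: 0.802
```

```bash
python3 -c "
from cell import env
from h import *
go(env,602,-122,150)
p,d=env.read_camera('side'); cv2.imwrite('pics/s6.png',cv2.resize(p[80:240,160:360],None,fx=4,fy=4))
P=cloud(env,'side',d)
for x,y in((476,311),(566,303)):
    m=(np.hypot(P[...,0]-x,P[...,1]-y)<28)&(P[...,2]>60)&(P[...,2]<100)
    q=P[m];print(len(q),np.percentile(q[:,2],[50,80,95]).round(1))"
```

```text
t 14.57 pos [476.5 311.5 149.8] rot [-1.5738 -0.002   1.48  ] F [0.3 0.4 0.5] open 76.2
shift cm [-4.203e+01 -2.000e-02 -1.643e+01]
142 [73.  74.5 75.5]
245 [76.1 83.9 86.4]
```

View pics/s6.png

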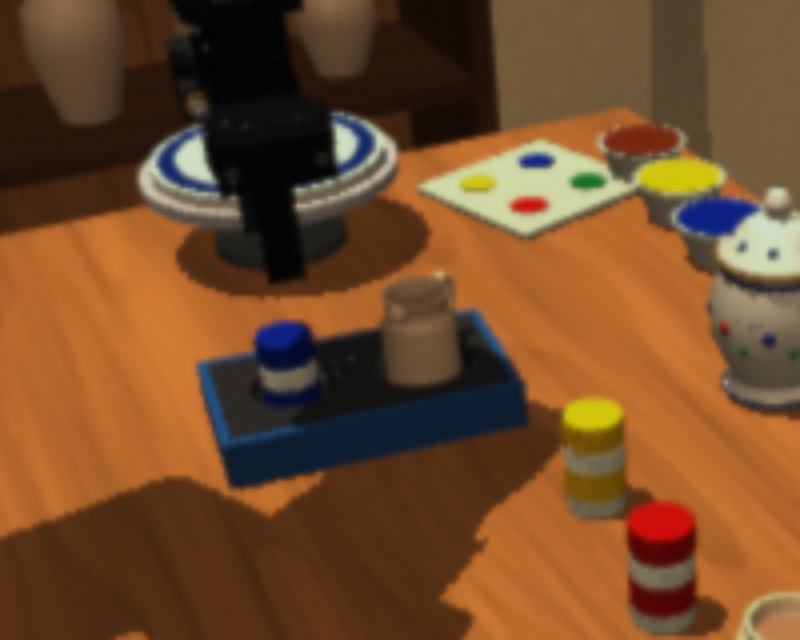

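Blue box is done: jar top at 74 mm, jug rim at 86 mm. Next is the pot.

Request:
move_arm([
  {"tx": -1.5, "ty": 0, "tz": -0.6, "rx": 0, "ry": 0, "rz": 0, "grip": 80},
  {"tx": -3, "ty": 0, "tz": -1.2, "rx": 0, "ry": 0, "rz": 0, "grip": 80},
  {"tx": -3, "ty": 0, "tz": -1.2, "rx": 0, "ry": 0, "rz": 0, "grip": 80},
  {"tx": -3, "ty": 0, "tz": -1.2, "rx": 0, "ry": 0, "rz": 0, "grip": 80},
  {"tx": -3, "ty": 0, "tz": -1.2, "rx": 0, "ry": 0, "rz": 0, "grip": 80},
  {"tx": -3, "ty": 0, "tz": -1.2, "rx": 0, "ry": 0, "rz": 0, "grip": 80},
  {"tx": -3, "ty": 0, "tz": -1.2, "rx": 0, "ry": 0, "rz": 0, "grip": 80},
  {"tx": -3, "ty": 0, "tz": -1.2, "rx": 0, "ry": 0, "rz": 0, "grip": 80},
  {"tx": -3, "ty": 0, "tz": -1.2, "rx": 0, "ry": 0, "rz": 0, "grip": 80},
  {"tx": -3, "ty": 0, "tz": -1.2, "rx": 0, "ry": 0, "rz": 0, "grip": 80},
])

```text
t: 15.45
eef_pos: [563.2, 15.3, 145.6]
tcp_rot: [-1.569, -0.0, 1.48]
ft_force: [1.4, 0.8, 0.1]
opening: 0.798
```

Request:
move_arm([
  {"tx": -3, "ty": 0, "tz": -1.2, "rx": 0, "ry": 0, "rz": 0, "grip": 80},
  {"tx": -3, "ty": 0, "tz": -1.2, "rx": 0, "ry": 0, "rz": 0, "grip": 80},
  {"tx": -3, "ty": 0, "tz": -1.2, "rx": 0, "ry": 0, "rz": 0, "grip": 80},
  {"tx": -3, "ty": 0, "tz": -1, "rx": 0, "ry": 0, "rz": 0, "grip": 80},
  {"tx": -1.5, "ty": 0, "tz": -0.4, "rx": 0, "ry": 0, "rz": 0, "grip": 80},
  {"tx": 0, "ty": 0, "tz": 0, "rx": 0, "ry": 0, "rz": 0, "grip": 80},
  {"tx": 0, "ty": 0, "tz": 0, "rx": 0, "ry": 0, "rz": 0, "grip": 80},
])

```text
t: 16.03
eef_pos: [600.4, -122.1, 145.7]
tcp_rot: [-1.569, -0.001, 1.478]
ft_force: [-0.6, 1.1, 0.3]
opening: 0.803
```

```bash
python3 -c "
from cell import env
from h import *
go(env,602,-122,54)"
```

```text
t 16.03 pos [ 600.4 -122.1  145.7] rot [-1.5694e+00 -6.0000e-04  1.4785e+00] F [-0.6  1.1  0.3] open 76.3
shift cm [ 0.03  9.17 -0.16]
```

Request:
move_arm([
  {"tx": 0, "ty": 1, "tz": -0.1, "rx": 0, "ry": 0, "rz": 0, "grip": 80},
  {"tx": 0, "ty": 2, "tz": 0, "rx": 0, "ry": 0, "rz": 0, "grip": 80},
  {"tx": 0, "ty": 2, "tz": 0, "rx": 0, "ry": 0, "rz": 0, "grip": 80},
  {"tx": 0, "ty": 2, "tz": 0, "rx": 0, "ry": 0, "rz": 0, "grip": 80},
  {"tx": 0, "ty": 1.5, "tz": 0, "rx": 0, "ry": 0, "rz": 0, "grip": 80},
  {"tx": 0, "ty": 0.6, "tz": 0, "rx": 0, "ry": 0, "rz": 0, "grip": 80},
  {"tx": 0, "ty": 0, "tz": 0, "rx": 0, "ry": 0, "rz": 0, "grip": 80},
])

```text
t: 16.62
eef_pos: [601.1, -120.7, 53.9]
tcp_rot: [-1.568, -0.001, 1.481]
ft_force: [0.3, 0.3, 0.4]
opening: 0.802
```

Request:
move_arm([
  {"tx": 0, "ty": 0, "tz": 0, "rx": 0, "ry": 0, "rz": 0, "grip": 25},
  {"tx": 0, "ty": 0, "tz": 0, "rx": 0, "ry": 0, "rz": 0, "grip": 25},
  {"tx": 0, "ty": 0, "tz": 0, "rx": 0, "ry": 0, "rz": 0, "grip": 25},
  {"tx": 0, "ty": 0, "tz": 0, "rx": 0, "ry": 0, "rz": 0, "grip": 25},
  {"tx": 0, "ty": 0, "tz": 0, "rx": 0, "ry": 0, "rz": 0, "grip": 25},
  {"tx": 0, "ty": 0, "tz": 0, "rx": 0, "ry": 0, "rz": 0, "grip": 25},
  {"tx": 0, "ty": 0, "tz": 0, "rx": 0, "ry": 0, "rz": 0, "grip": 25},
  {"tx": 0, "ty": 0, "tz": 0, "rx": 0, "ry": 0, "rz": 0, "grip": 25},
])

```text
t: 17.28
eef_pos: [602.3, -122.1, 56.3]
tcp_rot: [-1.572, 0.0, 1.48]
ft_force: [0.3, 1.7, 6.7]
opening: 0.522
```

```bash
python3 -c "
from cell import env
from h import *
go(env,603.7,-322.1,160)
p,d=env.read_camera('side'); cv2.imwrite('pics/s7.png',cv2.resize(p[160:320,280:480],None,fx=4,fy=4))"
```

```text
t 17.28 pos [ 602.3 -122.1   56.3] rot [-1.5719  0.      1.48  ] F [0.3 1.7 6.7] open 49.6
shift cm [-19.9  -10.37  -1.95]
```

View pics/s7.png

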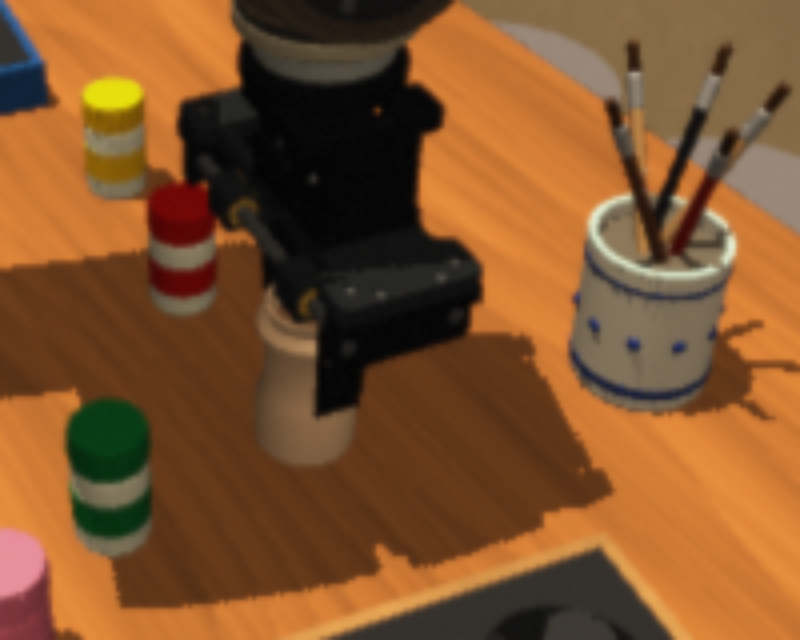

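Request:
move_arm([
  {"tx": 0, "ty": -0.5, "tz": 0, "rx": 0, "ry": 0, "rz": 0, "grip": 25},
  {"tx": 0, "ty": -1, "tz": 0, "rx": 0, "ry": 0, "rz": 0, "grip": 25},
  {"tx": 0, "ty": -1.5, "tz": 0, "rx": 0, "ry": 0, "rz": 0, "grip": 25},
  {"tx": 0, "ty": -2, "tz": 0, "rx": 0, "ry": 0, "rz": 0, "grip": 25},
  {"tx": 0, "ty": -2, "tz": 0, "rx": 0, "ry": 0, "rz": 0, "grip": 25},
  {"tx": 0, "ty": -1, "tz": 0, "rx": 0, "ry": 0, "rz": 0, "grip": 25},
  {"tx": -0.7, "ty": 0, "tz": -0.1, "rx": 0, "ry": 0, "rz": 0, "grip": 25},
  {"tx": -1.5, "ty": 0, "tz": -0.1, "rx": 0, "ry": 0, "rz": 0, "grip": 25},
  {"tx": -2, "ty": 0, "tz": -0.2, "rx": 0, "ry": 0, "rz": 0, "grip": 25},
  {"tx": -2, "ty": 0, "tz": -0.2, "rx": 0, "ry": 0, "rz": 0, "grip": 25},
])

```text
t: 18.17
eef_pos: [601.7, -185.9, 134.3]
tcp_rot: [-1.569, -0.0, 1.48]
ft_force: [0.0, -0.2, -2.0]
opening: 0.522
```

Request:
move_arm([
  {"tx": -2, "ty": 0, "tz": -0.2, "rx": 0, "ry": 0, "rz": 0, "grip": 25},
  {"tx": -2, "ty": 0, "tz": -0.2, "rx": 0, "ry": 0, "rz": 0, "grip": 25},
  {"tx": -2, "ty": 0, "tz": -0.2, "rx": 0, "ry": 0, "rz": 0, "grip": 25},
  {"tx": -2, "ty": 0, "tz": -0.2, "rx": 0, "ry": 0, "rz": 0, "grip": 25},
  {"tx": -2, "ty": 0, "tz": -0.2, "rx": 0, "ry": 0, "rz": 0, "grip": 25},
  {"tx": -1.7, "ty": 0, "tz": -0.2, "rx": 0, "ry": 0, "rz": 0, "grip": 25},
  {"tx": -1.2, "ty": 0, "tz": -0.1, "rx": 0, "ry": 0, "rz": 0, "grip": 25},
  {"tx": -0.7, "ty": 0, "tz": 0, "rx": 0, "ry": 0, "rz": 0, "grip": 25},
  {"tx": 0, "ty": 0, "tz": 0, "rx": 0, "ry": 0, "rz": 0, "grip": 25},
  {"tx": 0, "ty": 0, "tz": 0, "rx": 0, "ry": 0, "rz": 0, "grip": 25},
])

```text
t: 19.0
eef_pos: [602.6, -320.9, 135.2]
tcp_rot: [-1.57, -0.001, 1.48]
ft_force: [0.2, 0.3, -1.9]
opening: 0.524
```

```bash
python3 -c "
from cell import env
from h import *
go(env,603.7,-322.1,62.3)
p,d=env.read_camera('side'); cv2.imwrite('pics/s8.png',cv2.resize(p[200:400,280:480],None,fx=3,fy=3))"
```

```text
t 19.0 pos [ 602.6 -320.9  135.2] rot [-1.5702e+00 -6.0000e-04  1.4797e+00] F [ 0.2  0.3 -1.9] open 49.7
shift cm [-0.11  7.29 -0.12]
```

View pics/s8.png

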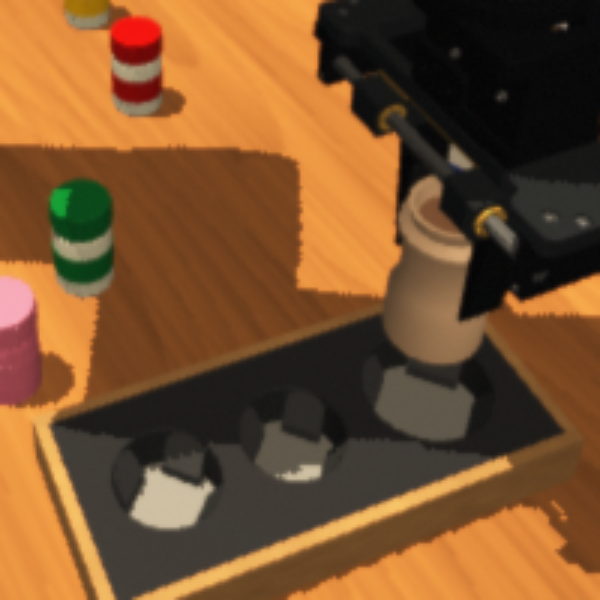

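Request:
move_arm([
  {"tx": -0.1, "ty": 1, "tz": -0.1, "rx": 0, "ry": 0, "rz": 0, "grip": 25},
  {"tx": 0, "ty": 1.5, "tz": 0, "rx": 0, "ry": 0, "rz": 0, "grip": 25},
  {"tx": 0, "ty": 1.2, "tz": 0, "rx": 0, "ry": 0, "rz": 0, "grip": 25},
  {"tx": 0, "ty": 0.7, "tz": 0, "rx": 0, "ry": 0, "rz": 0, "grip": 25},
  {"tx": 0, "ty": 0.5, "tz": 0, "rx": 0, "ry": 0, "rz": 0, "grip": 25},
  {"tx": 0, "ty": 0.5, "tz": 0, "rx": 0, "ry": 0, "rz": 0, "grip": 25},
  {"tx": 0, "ty": 0.5, "tz": 0, "rx": 0, "ry": 0, "rz": 0, "grip": 25},
  {"tx": 0, "ty": 0.4, "tz": 0, "rx": 0, "ry": 0, "rz": 0, "grip": 25},
])

```text
t: 19.72
eef_pos: [603.9, -322.2, 72.4]
tcp_rot: [-1.571, 0.0, 1.48]
ft_force: [-0.3, -0.8, 0.2]
opening: 0.522
```

Request:
move_arm([
  {"tx": 0, "ty": 0.4, "tz": 0, "rx": 0, "ry": 0, "rz": 0, "grip": 25},
  {"tx": 0, "ty": 0.3, "tz": 0, "rx": 0, "ry": 0, "rz": 0, "grip": 25},
  {"tx": 0, "ty": 0.2, "tz": 0, "rx": 0, "ry": 0, "rz": 0, "grip": 25},
  {"tx": 0, "ty": 0.1, "tz": 0, "rx": 0, "ry": 0, "rz": 0, "grip": 25},
  {"tx": 0, "ty": 0, "tz": 0, "rx": 0, "ry": 0, "rz": 0, "grip": 25},
])

```text
t: 20.13
eef_pos: [603.8, -322.2, 62.5]
tcp_rot: [-1.571, -0.0, 1.48]
ft_force: [-0.7, -2.3, -2.4]
opening: 0.515
```

Request:
move_arm([
  {"tx": 0, "ty": 0.1, "tz": 0, "rx": 0, "ry": 0, "rz": 0, "grip": 25},
  {"tx": 0, "ty": 0.1, "tz": 0, "rx": 0, "ry": 0, "rz": 0, "grip": 25},
  {"tx": 0, "ty": 0.1, "tz": 0, "rx": 0, "ry": 0, "rz": 0, "grip": 25},
  {"tx": 0, "ty": 0, "tz": 0, "rx": 0, "ry": 0, "rz": 0, "grip": 25},
])

```text
t: 20.47
eef_pos: [604.4, -322.3, 62.2]
tcp_rot: [-1.573, 0.001, 1.48]
ft_force: [-4.0, 2.8, 18.1]
opening: 0.52
```

```bash
python3 -c "
from cell import env
from h import *
go(env,603.7,-322.1,62.3)
p,d=env.read_camera('side'); cv2.imwrite('pics/s9.png',cv2.resize(p[200:400,280:480],None,fx=3,fy=3))"
```

```text
t 20.47 pos [ 604.4 -322.3   62.2] rot [-1.5730e+00  1.0000e-03  1.4801e+00] F [-4.   2.8 18.1] open 49.4
shift cm [ 0.02 -0.01  0.07]
```

View pics/s9.png

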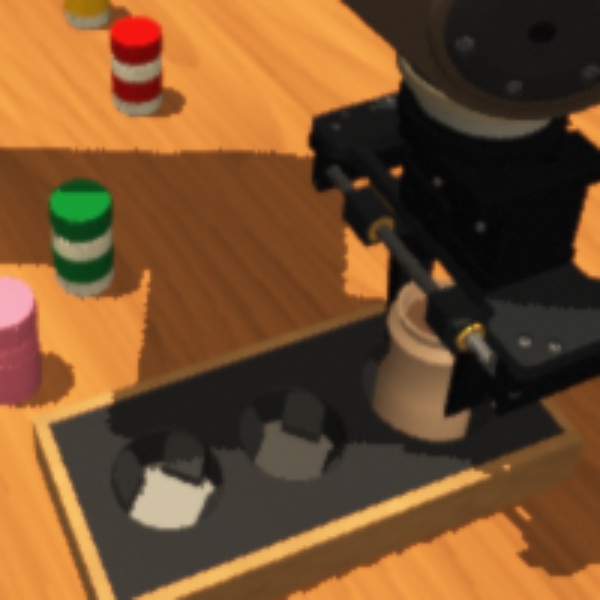

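Request:
move_arm([
  {"tx": 0, "ty": -0.3, "tz": 0, "rx": 0, "ry": 0, "rz": 0, "grip": 80},
  {"tx": 0, "ty": 0, "tz": 0, "rx": 0, "ry": 0, "rz": 0, "grip": 80},
  {"tx": 0, "ty": 0, "tz": 0, "rx": 0, "ry": 0, "rz": 0, "grip": 80},
  {"tx": 0, "ty": 0, "tz": 0, "rx": 0, "ry": 0, "rz": 0, "grip": 80},
  {"tx": 0, "ty": 0, "tz": 0, "rx": 0, "ry": 0, "rz": 0, "grip": 80},
  {"tx": 0, "ty": -0.7, "tz": 0, "rx": 0, "ry": 0, "rz": 0, "grip": 80},
  {"tx": 0, "ty": -2, "tz": 0, "rx": 0, "ry": 0, "rz": 0, "grip": 80},
  {"tx": 0, "ty": -2.5, "tz": 0, "rx": 0, "ry": 0, "rz": 0, "grip": 70},
  {"tx": 0, "ty": -2.5, "tz": 0, "rx": 0, "ry": 0, "rz": 0, "grip": 70},
  {"tx": 0, "ty": -1, "tz": 0, "rx": 0, "ry": 0, "rz": 0, "grip": 70},
])

```text
t: 21.35
eef_pos: [604.7, -322.7, 153.3]
tcp_rot: [-1.574, 0.002, 1.48]
ft_force: [1.3, 0.1, 0.6]
opening: 0.708
```

```bash
python3 -c "
from cell import env
from h import *
go(env,614.3,125.8,150)
p,d=env.read_camera('side'); cv2.imwrite('pics/s10.png',cv2.resize(p[200:400,280:480],None,fx=3,fy=3))
P=cloud(env,'side',d)
m=(np.hypot(P[...,0]-604,P[...,1]+323)<28)&(P[...,2]>75)&(P[...,2]<100)
q=P[m];print(len(q),np.percentile(q[:,2],[50,80,95]).round(1))
d=env.read_camera('top')[1];P=cloud(env,'top',d)
m=(np.hypot(P[...,0]-614,P[...,1]-126)<30)&(P[...,2]>60)&(P[...,2]<76);q=P[m];print(cv2.minEnclosingCircle(q[:,:2].astype(np.float32)))
"
```

```text
t 21.35 pos [ 604.7 -322.7  153.3] rot [-1.5744  0.0018  1.48  ] F [1.3 0.1 0.6] open 67.2
shift cm [44.75  0.33  3.11]
794 [83.6 90.4 92.7]
((615.0731201171875, 127.3980941772461), 19.02458953857422)
```

View pics/s10.png

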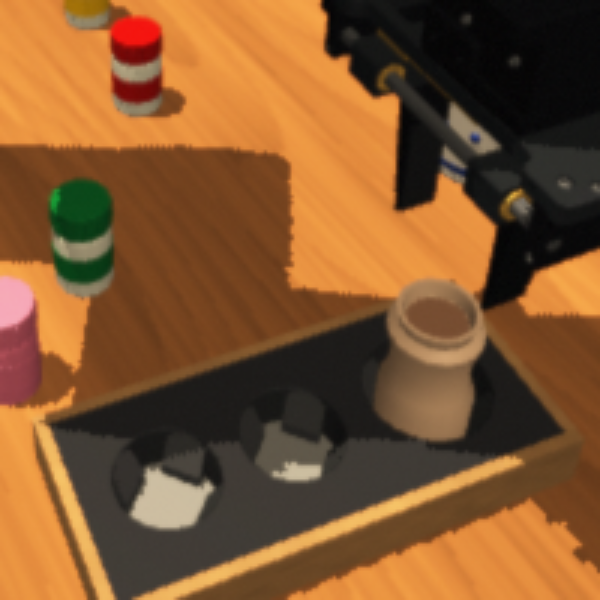

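Request:
move_arm([
  {"tx": 1.5, "ty": 0, "tz": 0, "rx": 0, "ry": 0, "rz": 0, "grip": 70},
  {"tx": 3, "ty": 0, "tz": 0.2, "rx": 0, "ry": 0, "rz": 0, "grip": 70},
  {"tx": 3, "ty": 0, "tz": 0.2, "rx": 0, "ry": 0, "rz": 0, "grip": 70},
  {"tx": 3, "ty": 0, "tz": 0.2, "rx": 0, "ry": 0, "rz": 0, "grip": 70},
  {"tx": 3, "ty": 0, "tz": 0.2, "rx": 0, "ry": 0, "rz": 0, "grip": 70},
  {"tx": 3, "ty": 0, "tz": 0.2, "rx": 0, "ry": 0, "rz": 0, "grip": 70},
  {"tx": 3, "ty": 0, "tz": 0.2, "rx": 0, "ry": 0, "rz": 0, "grip": 70},
  {"tx": 3, "ty": 0, "tz": 0.2, "rx": 0, "ry": 0, "rz": 0, "grip": 70},
  {"tx": 3, "ty": 0, "tz": 0.2, "rx": 0, "ry": 0, "rz": 0, "grip": 70},
  {"tx": 3, "ty": 0, "tz": 0.2, "rx": 0, "ry": 0, "rz": 0, "grip": 70},
])

```text
t: 22.28
eef_pos: [610.6, -34.3, 147.9]
tcp_rot: [-1.568, -0.0, 1.48]
ft_force: [0.3, 1.1, -0.0]
opening: 0.699
```

Request:
move_arm([
  {"tx": 3, "ty": 0, "tz": 0.2, "rx": 0, "ry": 0, "rz": 0, "grip": 70},
  {"tx": 3, "ty": 0, "tz": 0.2, "rx": 0, "ry": 0, "rz": 0, "grip": 70},
  {"tx": 3, "ty": 0, "tz": 0.2, "rx": 0, "ry": 0, "rz": 0, "grip": 70},
  {"tx": 3, "ty": 0, "tz": 0.2, "rx": 0, "ry": 0, "rz": 0, "grip": 70},
  {"tx": 2.7, "ty": 0, "tz": 0.2, "rx": 0, "ry": 0, "rz": 0, "grip": 70},
  {"tx": 1.5, "ty": 0, "tz": 0.2, "rx": 0, "ry": 0, "rz": 0, "grip": 70},
  {"tx": 0, "ty": 0, "tz": 0, "rx": 0, "ry": 0, "rz": 0, "grip": 70},
  {"tx": 0, "ty": 0, "tz": 0, "rx": 0, "ry": 0, "rz": 0, "grip": 70},
])

```text
t: 22.95
eef_pos: [613.8, 126.2, 148.6]
tcp_rot: [-1.569, 0.0, 1.482]
ft_force: [0.7, -0.8, -0.2]
opening: 0.7
```

```bash
python3 -c "
from cell import env
from h import *
go(env,614.3,125.8,52)"
```

```text
t 22.95 pos [613.8 126.2 148.6] rot [-1.5692e+00  4.0000e-04  1.4816e+00] F [ 0.7 -0.8 -0.2] open 66.5
shift cm [-0.03  9.66 -0.06]
```

Request:
move_arm([
  {"tx": 0, "ty": 1, "tz": 0, "rx": 0, "ry": 0, "rz": 0, "grip": 70},
  {"tx": 0, "ty": 2, "tz": 0, "rx": 0, "ry": 0, "rz": 0, "grip": 70},
  {"tx": 0, "ty": 2.5, "tz": 0, "rx": 0, "ry": 0, "rz": 0, "grip": 70},
  {"tx": 0, "ty": 2, "tz": 0, "rx": 0, "ry": 0, "rz": 0, "grip": 70},
  {"tx": 0, "ty": 1.5, "tz": 0, "rx": 0, "ry": 0, "rz": 0, "grip": 70},
  {"tx": 0, "ty": 0.7, "tz": 0, "rx": 0, "ry": 0, "rz": 0, "grip": 70},
  {"tx": 0, "ty": 0, "tz": 0, "rx": 0, "ry": 0, "rz": 0, "grip": 70},
])

```text
t: 23.53
eef_pos: [613.7, 124.4, 50.5]
tcp_rot: [-1.568, 0.001, 1.478]
ft_force: [0.4, -0.6, 0.2]
opening: 0.701
```

Request:
move_arm([
  {"tx": 0, "ty": 0, "tz": 0, "rx": 0, "ry": 0, "rz": 0, "grip": 20},
  {"tx": 0, "ty": 0, "tz": 0, "rx": 0, "ry": 0, "rz": 0, "grip": 20},
  {"tx": 0, "ty": 0, "tz": 0, "rx": 0, "ry": 0, "rz": 0, "grip": 20},
  {"tx": 0, "ty": 0, "tz": 0, "rx": 0, "ry": 0, "rz": 0, "grip": 20},
  {"tx": 0, "ty": 0, "tz": 0, "rx": 0, "ry": 0, "rz": 0, "grip": 20},
  {"tx": 0, "ty": 0, "tz": 0, "rx": 0, "ry": 0, "rz": 0, "grip": 20},
  {"tx": 0, "ty": 0, "tz": 0, "rx": 0, "ry": 0, "rz": 0, "grip": 20},
  {"tx": 0, "ty": 0, "tz": 0, "rx": 0, "ry": 0, "rz": 0, "grip": 20},
])

```text
t: 24.2
eef_pos: [614.7, 125.9, 53.2]
tcp_rot: [-1.572, -0.0, 1.48]
ft_force: [-1.2, 0.7, 5.5]
opening: 0.39
```

```bash
python3 -c "
from cell import env
from h import *
go(env,522.3,-312.7,160)"
```

```text
t 24.2 pos [614.7 125.9  53.2] rot [-1.5717e+00 -3.0000e-04  1.4801e+00] F [-1.2  0.7  5.5] open 37.0
shift cm [-44.51 -10.68   5.23]
```

Request:
move_arm([
  {"tx": 0, "ty": -0.7, "tz": 0, "rx": 0, "ry": 0, "rz": 0, "grip": 20},
  {"tx": 0, "ty": -1.7, "tz": 0, "rx": 0, "ry": 0, "rz": 0, "grip": 20},
  {"tx": 0, "ty": -2.5, "tz": 0, "rx": 0, "ry": 0, "rz": 0, "grip": 20},
  {"tx": 0, "ty": -2.5, "tz": 0, "rx": 0, "ry": 0, "rz": 0, "grip": 20},
  {"tx": 0, "ty": -2, "tz": 0, "rx": 0, "ry": 0, "rz": 0, "grip": 20},
  {"tx": -1.5, "ty": -1.3, "tz": 0.2, "rx": 0, "ry": 0, "rz": 0, "grip": 20},
  {"tx": -3, "ty": 0, "tz": 0.3, "rx": 0, "ry": 0, "rz": 0, "grip": 20},
  {"tx": -3, "ty": 0, "tz": 0.4, "rx": 0, "ry": 0, "rz": 0, "grip": 20},
  {"tx": -3, "ty": 0, "tz": 0.4, "rx": 0, "ry": 0, "rz": 0, "grip": 20},
  {"tx": -3, "ty": 0, "tz": 0.4, "rx": 0, "ry": 0, "rz": 0, "grip": 20},
])

```text
t: 25.03
eef_pos: [584.2, -8.9, 159.6]
tcp_rot: [-1.57, 0.0, 1.48]
ft_force: [1.1, -0.6, -0.3]
opening: 0.391
```

Request:
move_arm([
  {"tx": -3, "ty": 0, "tz": 0.4, "rx": 0, "ry": 0, "rz": 0, "grip": 20},
  {"tx": -3, "ty": 0, "tz": 0.4, "rx": 0, "ry": 0, "rz": 0, "grip": 20},
  {"tx": -3, "ty": 0, "tz": 0.4, "rx": 0, "ry": 0, "rz": 0, "grip": 20},
  {"tx": -3, "ty": 0, "tz": 0.4, "rx": 0, "ry": 0, "rz": 0, "grip": 20},
  {"tx": -3, "ty": 0, "tz": 0.4, "rx": 0, "ry": 0, "rz": 0, "grip": 20},
  {"tx": -3, "ty": 0, "tz": 0.4, "rx": 0, "ry": 0, "rz": 0, "grip": 20},
  {"tx": -3, "ty": 0, "tz": 0.4, "rx": 0, "ry": 0, "rz": 0, "grip": 20},
  {"tx": -3, "ty": 0, "tz": 0.4, "rx": 0, "ry": 0, "rz": 0, "grip": 20},
  {"tx": -3, "ty": 0, "tz": 0.3, "rx": 0, "ry": 0, "rz": 0, "grip": 20},
  {"tx": -2.5, "ty": 0, "tz": 0, "rx": 0, "ry": 0, "rz": 0, "grip": 20},
])

```text
t: 25.87
eef_pos: [522.0, -300.0, 159.5]
tcp_rot: [-1.57, -0.0, 1.479]
ft_force: [0.2, 0.5, -1.0]
opening: 0.39
```

Request:
move_arm([
  {"tx": -1.5, "ty": 0, "tz": 0, "rx": 0, "ry": 0, "rz": 0, "grip": 20},
  {"tx": 0, "ty": 0, "tz": 0, "rx": 0, "ry": 0, "rz": 0, "grip": 20},
  {"tx": 0, "ty": 0, "tz": 0, "rx": 0, "ry": 0, "rz": 0, "grip": 20},
])

```text
t: 26.12
eef_pos: [521.7, -312.8, 159.3]
tcp_rot: [-1.57, -0.001, 1.479]
ft_force: [0.1, 0.2, -1.0]
opening: 0.388
```

```bash
python3 -c "
from cell import env
from h import *
go(env,522.3,-312.7,59)"
```

```text
t 26.12 pos [ 521.7 -312.8  159.3] rot [-1.5701e+00 -7.0000e-04  1.4787e+00] F [ 0.1  0.2 -1. ] open 36.9
shift cm [ 0.02 10.03 -0.06]
```

Request:
move_arm([
  {"tx": 0, "ty": 1, "tz": 0, "rx": 0, "ry": 0, "rz": 0, "grip": 20},
  {"tx": 0, "ty": 2.2, "tz": 0, "rx": 0, "ry": 0, "rz": 0, "grip": 20},
  {"tx": 0, "ty": 2, "tz": 0, "rx": 0, "ry": 0, "rz": 0, "grip": 20},
  {"tx": 0, "ty": 1.2, "tz": 0, "rx": 0, "ry": 0, "rz": 0, "grip": 20},
  {"tx": 0, "ty": 0.7, "tz": 0, "rx": 0, "ry": 0, "rz": 0, "grip": 20},
  {"tx": 0, "ty": 0.5, "tz": 0, "rx": 0, "ry": 0, "rz": 0, "grip": 20},
  {"tx": 0, "ty": 0.5, "tz": 0, "rx": 0, "ry": 0, "rz": 0, "grip": 20},
  {"tx": 0, "ty": 0.5, "tz": 0, "rx": 0, "ry": 0, "rz": 0, "grip": 20},
  {"tx": 0, "ty": 0.5, "tz": 0, "rx": 0, "ry": 0, "rz": 0, "grip": 20},
])

```text
t: 26.87
eef_pos: [522.6, -312.8, 68.8]
tcp_rot: [-1.572, 0.0, 1.48]
ft_force: [-0.2, 0.3, 0.0]
opening: 0.392
```

Request:
move_arm([
  {"tx": 0, "ty": 0.4, "tz": 0, "rx": 0, "ry": 0, "rz": 0, "grip": 20},
  {"tx": 0, "ty": 0.3, "tz": 0, "rx": 0, "ry": 0, "rz": 0, "grip": 20},
  {"tx": 0, "ty": 0.2, "tz": 0, "rx": 0, "ry": 0, "rz": 0, "grip": 20},
  {"tx": 0, "ty": 0.2, "tz": 0, "rx": 0, "ry": 0, "rz": 0, "grip": 20},
  {"tx": 0, "ty": 0.1, "tz": 0, "rx": 0, "ry": 0, "rz": 0, "grip": 20},
  {"tx": 0, "ty": 0, "tz": 0, "rx": 0, "ry": 0, "rz": 0, "grip": 20},
])

```text
t: 27.37
eef_pos: [522.4, -312.8, 59.1]
tcp_rot: [-1.572, 0.001, 1.48]
ft_force: [-6.9, 5.6, 26.1]
opening: 0.389
```

Request:
move_arm([
  {"tx": 0, "ty": -0.3, "tz": 0, "rx": 0, "ry": 0, "rz": 0, "grip": 65},
  {"tx": 0, "ty": 0, "tz": 0, "rx": 0, "ry": 0, "rz": 0, "grip": 65},
  {"tx": 0, "ty": 0, "tz": 0, "rx": 0, "ry": 0, "rz": 0, "grip": 65},
  {"tx": 0, "ty": 0, "tz": 0, "rx": 0, "ry": 0, "rz": 0, "grip": 65},
  {"tx": 0, "ty": 0, "tz": 0, "rx": 0, "ry": 0, "rz": 0, "grip": 65},
  {"tx": 0, "ty": -0.7, "tz": 0, "rx": 0, "ry": 0, "rz": 0, "grip": 65},
  {"tx": 0, "ty": -2, "tz": 0, "rx": 0, "ry": 0, "rz": 0, "grip": 65},
  {"tx": 0, "ty": -2.5, "tz": 0, "rx": 0, "ry": 0, "rz": 0, "grip": 70},
  {"tx": 0, "ty": -2.5, "tz": 0, "rx": 0, "ry": 0, "rz": 0, "grip": 70},
  {"tx": 0, "ty": -1, "tz": 0, "rx": 0, "ry": 0, "rz": 0, "grip": 70},
])

```text
t: 28.2
eef_pos: [523.1, -313.3, 149.9]
tcp_rot: [-1.574, 0.002, 1.48]
ft_force: [0.0, -0.9, 0.3]
opening: 0.699
```

```bash
python3 -c "
from cell import env
from h import *
go(env,485.2,-134.5,148)
p,d=env.read_camera('side'); cv2.imwrite('pics/s11.png',cv2.resize(p[200:400,230:480],None,fx=3,fy=3))
P=cloud(env,'side',d)
m=(np.hypot(P[...,0]-522,P[...,1]+313)<24)&(P[...,2]>60)&(P[...,2]<90)
q=P[m];print(len(q),np.percentile(q[:,2],[50,80,95]).round(1))
d=env.read_camera('top')[1];P=cloud(env,'top',d)
m=(np.hypot(P[...,0]-485,P[...,1]+134)<30)&(P[...,2]>60)&(P[...,2]<76);q=P[m];print(cv2.minEnclosingCircle(q[:,:2].astype(np.float32)))
"
```

```text
t 28.2 pos [ 523.1 -313.3  149.9] rot [-1.5741  0.0019  1.48  ] F [ 0.  -0.9  0.3] open 66.4
shift cm [17.46  0.19  5.4 ]
543 [73.6 74.6 75.4]
((485.813232421875, -133.88343811035156), 19.35612678527832)
```

View pics/s11.png

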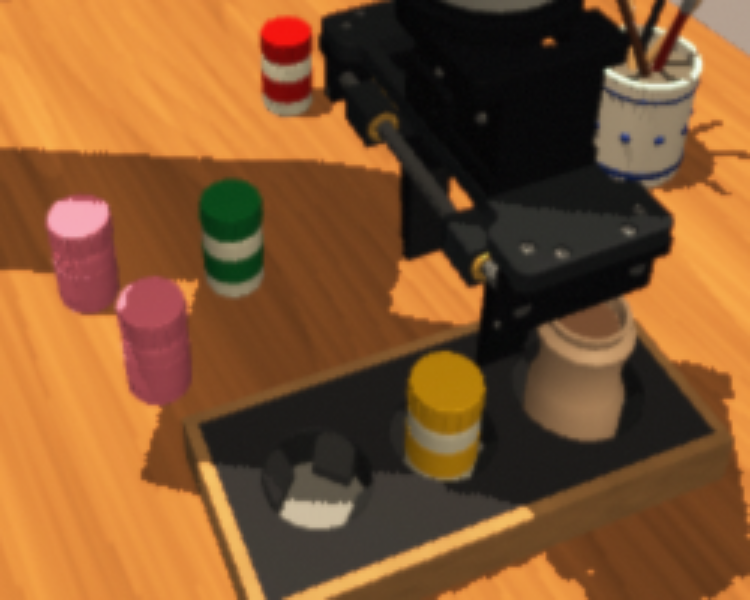

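Request:
move_arm([
  {"tx": 1.5, "ty": 0, "tz": 0.5, "rx": 0, "ry": 0, "rz": 0, "grip": 70},
  {"tx": 3, "ty": 0, "tz": 1, "rx": 0, "ry": 0, "rz": 0, "grip": 70},
  {"tx": 3, "ty": 0, "tz": 1, "rx": 0, "ry": 0, "rz": 0, "grip": 70},
  {"tx": 3, "ty": 0, "tz": 1, "rx": 0, "ry": 0, "rz": 0, "grip": 70},
  {"tx": 3, "ty": 0, "tz": 0.9, "rx": 0, "ry": 0, "rz": 0, "grip": 70},
  {"tx": 2.5, "ty": 0, "tz": 0.7, "rx": 0, "ry": 0, "rz": 0, "grip": 70},
  {"tx": 1.5, "ty": 0, "tz": 0.3, "rx": 0, "ry": 0, "rz": 0, "grip": 70},
  {"tx": 0, "ty": 0, "tz": 0, "rx": 0, "ry": 0, "rz": 0, "grip": 70},
  {"tx": 0, "ty": 0, "tz": 0, "rx": 0, "ry": 0, "rz": 0, "grip": 70},
])

```text
t: 29.05
eef_pos: [484.2, -133.1, 145.8]
tcp_rot: [-1.57, -0.0, 1.482]
ft_force: [0.2, -0.5, -0.4]
opening: 0.701
```

```bash
python3 -c "
from cell import env
from h import *
go(env,485.2,-134.5,51)"
```

```text
t 29.05 pos [ 484.2 -133.1  145.8] rot [-1.5696e+00 -4.0000e-04  1.4815e+00] F [ 0.2 -0.5 -0.4] open 66.6
shift cm [-0.13  9.48 -0.11]
```

Request:
move_arm([
  {"tx": -0.1, "ty": 1, "tz": -0.1, "rx": 0, "ry": 0, "rz": 0, "grip": 70},
  {"tx": 0, "ty": 2, "tz": 0, "rx": 0, "ry": 0, "rz": 0, "grip": 70},
  {"tx": 0, "ty": 2.4, "tz": 0, "rx": 0, "ry": 0, "rz": 0, "grip": 70},
  {"tx": 0, "ty": 2, "tz": 0, "rx": 0, "ry": 0, "rz": 0, "grip": 70},
  {"tx": 0, "ty": 1.4, "tz": 0, "rx": 0, "ry": 0, "rz": 0, "grip": 70},
  {"tx": 0, "ty": 0.7, "tz": 0, "rx": 0, "ry": 0, "rz": 0, "grip": 70},
  {"tx": 0, "ty": 0, "tz": 0, "rx": 0, "ry": 0, "rz": 0, "grip": 70},
])

```text
t: 29.63
eef_pos: [484.7, -135.2, 49.6]
tcp_rot: [-1.568, -0.001, 1.479]
ft_force: [-0.4, -0.1, 0.1]
opening: 0.702
```

Request:
move_arm([
  {"tx": 0, "ty": 0, "tz": 0, "rx": 0, "ry": 0, "rz": 0, "grip": 20},
  {"tx": 0, "ty": 0, "tz": 0, "rx": 0, "ry": 0, "rz": 0, "grip": 20},
  {"tx": 0, "ty": 0, "tz": 0, "rx": 0, "ry": 0, "rz": 0, "grip": 20},
  {"tx": 0, "ty": 0, "tz": 0, "rx": 0, "ry": 0, "rz": 0, "grip": 20},
  {"tx": 0, "ty": 0, "tz": 0, "rx": 0, "ry": 0, "rz": 0, "grip": 20},
  {"tx": 0, "ty": 0, "tz": 0, "rx": 0, "ry": 0, "rz": 0, "grip": 20},
  {"tx": 0, "ty": 0, "tz": 0, "rx": 0, "ry": 0, "rz": 0, "grip": 20},
  {"tx": 0, "ty": 0, "tz": 0, "rx": 0, "ry": 0, "rz": 0, "grip": 20},
])

```text
t: 30.3
eef_pos: [485.6, -134.7, 52.1]
tcp_rot: [-1.572, 0.0, 1.48]
ft_force: [0.1, -0.4, 6.9]
opening: 0.387
```

```bash
python3 -c "
from cell import env
from h import *
go(env,451.7,-304.5,160)"
```

```text
t 30.3 pos [ 485.6 -134.7   52.1] rot [-1.5718e+00  2.0000e-04  1.4801e+00] F [ 0.1 -0.4  6.9] open 36.8
shift cm [-17.22 -10.79   1.84]
```

Request:
move_arm([
  {"tx": 0, "ty": -0.7, "tz": 0, "rx": 0, "ry": 0, "rz": 0, "grip": 20},
  {"tx": 0, "ty": -1.7, "tz": 0, "rx": 0, "ry": 0, "rz": 0, "grip": 20},
  {"tx": 0, "ty": -2.5, "tz": 0, "rx": 0, "ry": 0, "rz": 0, "grip": 20},
  {"tx": 0, "ty": -2.5, "tz": 0, "rx": 0, "ry": 0, "rz": 0, "grip": 20},
  {"tx": 0, "ty": -2, "tz": 0, "rx": 0, "ry": 0, "rz": 0, "grip": 20},
  {"tx": -1.5, "ty": -1.3, "tz": 0.1, "rx": 0, "ry": 0, "rz": 0, "grip": 20},
  {"tx": -3, "ty": 0, "tz": 0.3, "rx": 0, "ry": 0, "rz": 0, "grip": 20},
  {"tx": -3, "ty": 0, "tz": 0.3, "rx": 0, "ry": 0, "rz": 0, "grip": 20},
  {"tx": -3, "ty": 0, "tz": 0.3, "rx": 0, "ry": 0, "rz": 0, "grip": 20},
  {"tx": -3, "ty": 0, "tz": 0.3, "rx": 0, "ry": 0, "rz": 0, "grip": 20},
])

```text
t: 31.13
eef_pos: [459.6, -269.0, 159.2]
tcp_rot: [-1.571, 0.0, 1.48]
ft_force: [0.9, -0.7, -1.1]
opening: 0.388
```

Request:
move_arm([
  {"tx": -2.2, "ty": 0, "tz": 0.3, "rx": 0, "ry": 0, "rz": 0, "grip": 20},
  {"tx": -1.5, "ty": 0, "tz": 0.2, "rx": 0, "ry": 0, "rz": 0, "grip": 20},
  {"tx": 0, "ty": 0, "tz": 0, "rx": 0, "ry": 0, "rz": 0, "grip": 20},
  {"tx": 0, "ty": 0, "tz": 0, "rx": 0, "ry": 0, "rz": 0, "grip": 20},
])

```text
t: 31.47
eef_pos: [451.5, -304.2, 158.6]
tcp_rot: [-1.571, -0.001, 1.479]
ft_force: [-0.5, 0.0, -0.4]
opening: 0.393
```

```bash
python3 -c "
from cell import env
from h import *
go(env,451.7,-304.5,58)"
```

```text
t 31.47 pos [ 451.5 -304.2  158.6] rot [-1.5705e+00 -5.0000e-04  1.4788e+00] F [-0.5  0.  -0.4] open 37.4
shift cm [-0.03 10.06 -0.02]
```

Request:
move_arm([
  {"tx": 0, "ty": 1, "tz": 0, "rx": 0, "ry": 0, "rz": 0, "grip": 20},
  {"tx": 0, "ty": 2.2, "tz": 0, "rx": 0, "ry": 0, "rz": 0, "grip": 20},
  {"tx": 0, "ty": 2, "tz": 0, "rx": 0, "ry": 0, "rz": 0, "grip": 20},
  {"tx": 0, "ty": 1.2, "tz": 0, "rx": 0, "ry": 0, "rz": 0, "grip": 20},
  {"tx": 0, "ty": 0.7, "tz": 0, "rx": 0, "ry": 0, "rz": 0, "grip": 20},
  {"tx": 0, "ty": 0.5, "tz": 0, "rx": 0, "ry": 0, "rz": 0, "grip": 20},
  {"tx": 0, "ty": 0.5, "tz": 0, "rx": 0, "ry": 0, "rz": 0, "grip": 20},
  {"tx": 0, "ty": 0.5, "tz": 0, "rx": 0, "ry": 0, "rz": 0, "grip": 20},
  {"tx": 0, "ty": 0.5, "tz": 0, "rx": 0, "ry": 0, "rz": 0, "grip": 20},
])

```text
t: 32.22
eef_pos: [452.1, -304.3, 67.7]
tcp_rot: [-1.572, 0.001, 1.48]
ft_force: [-0.4, -0.2, 1.1]
opening: 0.392
```

Request:
move_arm([
  {"tx": 0, "ty": 0.4, "tz": 0, "rx": 0, "ry": 0, "rz": 0, "grip": 20},
  {"tx": 0, "ty": 0.3, "tz": 0, "rx": 0, "ry": 0, "rz": 0, "grip": 20},
  {"tx": 0, "ty": 0.2, "tz": 0, "rx": 0, "ry": 0, "rz": 0, "grip": 20},
  {"tx": 0, "ty": 0.2, "tz": 0, "rx": 0, "ry": 0, "rz": 0, "grip": 20},
  {"tx": 0, "ty": 0.1, "tz": 0, "rx": 0, "ry": 0, "rz": 0, "grip": 20},
  {"tx": 0, "ty": 0, "tz": 0, "rx": 0, "ry": 0, "rz": 0, "grip": 20},
])

```text
t: 32.72
eef_pos: [452.0, -304.5, 57.8]
tcp_rot: [-1.572, 0.001, 1.48]
ft_force: [-5.7, 3.5, 29.9]
opening: 0.394
```

Bottomed at 57.8. Now I release, lift and withdraw for a clear look.

Request:
move_arm([
  {"tx": 0, "ty": -0.4, "tz": 0, "rx": 0, "ry": 0, "rz": 0, "grip": 65},
  {"tx": 0, "ty": 0, "tz": 0, "rx": 0, "ry": 0, "rz": 0, "grip": 65},
  {"tx": 0, "ty": 0, "tz": 0, "rx": 0, "ry": 0, "rz": 0, "grip": 65},
  {"tx": 0, "ty": 0, "tz": 0, "rx": 0, "ry": 0, "rz": 0, "grip": 65},
  {"tx": 0, "ty": 0, "tz": 0, "rx": 0, "ry": 0, "rz": 0, "grip": 65},
  {"tx": 0, "ty": -0.7, "tz": 0, "rx": 0, "ry": 0, "rz": 0, "grip": 65},
  {"tx": 0, "ty": -2, "tz": 0, "rx": 0, "ry": 0, "rz": 0, "grip": 65},
  {"tx": 0, "ty": -2.5, "tz": 0, "rx": 0, "ry": 0, "rz": 0, "grip": 70},
  {"tx": 0, "ty": -2.5, "tz": 0, "rx": 0, "ry": 0, "rz": 0, "grip": 70},
  {"tx": 0, "ty": -2, "tz": 0, "rx": 0, "ry": 0, "rz": 0, "grip": 70},
])

```text
t: 33.55
eef_pos: [451.9, -304.3, 158.5]
tcp_rot: [-1.571, 0.0, 1.48]
ft_force: [-0.6, -0.7, -0.3]
opening: 0.698
```

Request:
move_arm([
  {"tx": 2, "ty": -2, "tz": 0, "rx": 0, "ry": 0, "rz": 0, "grip": 70},
  {"tx": 3, "ty": -1, "tz": 0, "rx": 0, "ry": 0, "rz": 0, "grip": 70},
  {"tx": 3, "ty": 0, "tz": 0, "rx": 0, "ry": 0, "rz": 0, "grip": 70},
  {"tx": 3, "ty": 0, "tz": 0, "rx": 0, "ry": 0, "rz": 0, "grip": 70},
  {"tx": 3, "ty": 0, "tz": 0, "rx": 0, "ry": 0, "rz": 0, "grip": 70},
  {"tx": 3, "ty": 0, "tz": 0, "rx": 0, "ry": 0, "rz": 0, "grip": 70},
  {"tx": 3, "ty": 0, "tz": 0, "rx": 0, "ry": 0, "rz": 0, "grip": 70},
  {"tx": 3, "ty": 0, "tz": 0, "rx": 0, "ry": 0, "rz": 0, "grip": 70},
  {"tx": 2, "ty": 0, "tz": 0, "rx": 0, "ry": 0, "rz": 0, "grip": 70},
  {"tx": 0, "ty": 0, "tz": 0, "rx": 0, "ry": 0, "rz": 0, "grip": 70},
])

```text
t: 34.38
eef_pos: [474.3, -52.4, 187.0]
tcp_rot: [-1.571, -0.001, 1.483]
ft_force: [0.1, 0.2, -0.3]
opening: 0.703
```

```bash
python3 -c "
from cell import env
from h import *
for n in('side','top'):
    p,d=env.read_camera(n); cv2.imwrite(f'pics/{n}_end.png',p); P=cloud(env,n,d)
    for k,x,y in(('blue',476,311),('jug',566,303),('pot',604,-322),('yel',522,-313),('gre',452,-304.5),('red',598.4,7)):
        m=(np.hypot(P[...,0]-x,P[...,1]-y)<28)&(P[...,2]>60)&(P[...,2]<100)
        q=P[m]
        if len(q)>20: print(n,k,len(q),np.percentile(q[:,2],[50,80,95]).round(1),np.round(cv2.minEnclosingCircle(q[q[:,2]>np.percentile(q[:,2],95)-6][:,:2].astype(np.float32))[0],1))
print(env.state()['eef_pos'],env.state()['t'])
"
```

```text
side blue 139 [73.  74.4 75.2] [474.4 309.9]
side jug 32 [67.1 69.8 80. ] [543.7 293.2]
side pot 921 [83.2 89.4 92.7] [ 601.9 -322.3]
side yel 542 [73.7 74.8 75.4] [ 520.5 -314. ]
side gre 584 [73.8 74.6 75.2] [ 451.1 -305.5]
side red 175 [67.9 68.8 69.5] [597.7   4.6]
top blue 241 [73.9 75.7 76.9] [475.3 311.9]
top jug 440 [73.7 85.  87.7] [566.5 301.8]
top pot 409 [83.8 89.6 93.9] [ 603.6 -321.1]
top yel 232 [74.  75.7 77.2] [ 522.3 -311.1]
top gre 246 [73.6 75.1 76.7] [ 451.7 -303.2]
top red 213 [67.9 69.4 70.5] [598.7   6.7]
[474.52902135 -54.85460357 186.90625202] 34.4833
```

View pics/side_end.png

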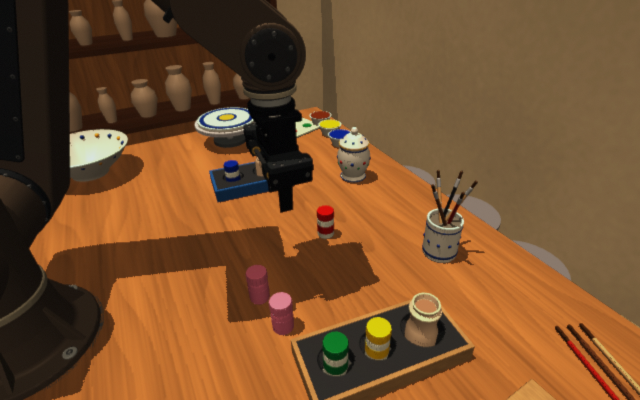

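View pics/top_end.png

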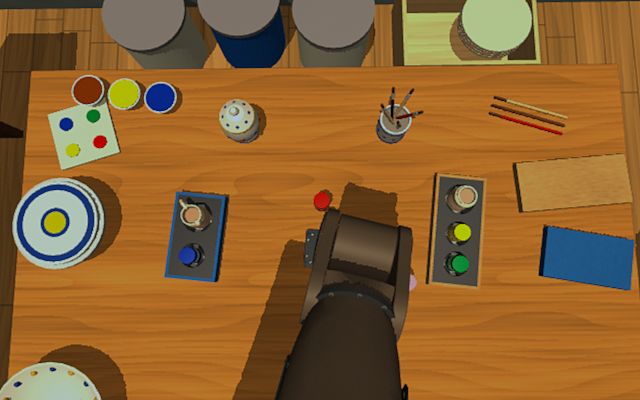

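Both boxes are filled: in the top view the blue box shows the jug at (196,215) and the blue jar at (190,255). The brown box shows the pot at (462,197), the yellow jar at (459,232) and the green jar at (457,264). The red jar, brush pot and lidded jar have not moved.

```bash
python3 -c "
from cell import env
print(env.job_done(), env.state()['t'])"
```

```text
the job is handed in; nothing more can be done
the job is handed in; nothing more can be done
```

Both kits are packed and the job was handed in at about 34.5 s. The jug and the blue jar are in the blue box; the waisted pot, yellow jar and green jar are in the brown box. Each part was pressed down until it met the floor, at 11 to 30 N.

- **Seating:** The last depth checks show the jar tops at about 74 mm, the jug rim at about 86 mm and the pot rim at about 92 mm. Those are the heights expected when pressed fully home, and all five stand upright. In the final side view the arm hid the jug, so its height there was not usable. The top view then, and both views earlier, put it home.
- **Left standing:** The red jar measured within about 1 mm of where it started. The brush pot, the lidded jar and the one pink look-alike fully in view look unmoved in the pictures. I did not measure those, and the arm partly hid the pinks in the last top picture.
- **What disagreed:** The two cameras differed by about 2 mm in y, within the calibration's tolerance. The pot was held at its shoulder instead of its waist (opening about 50 mm), which did not affect how it seated.

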